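# Make up two pH-meter calibration kits

### The arm

A 6-joint arm with a two-finger parallel gripper is mounted at the origin on the work surface. World frame = base frame: x ahead of the robot, y to its left, z up, the work surface at z = 0. Lengths are in m, angles in rad, forces in N, time in s.
With the tool pointing down it reaches from about 0.35 to 0.975 m from the base axis. Payload 7.1 kg.
Tool frame: the origin (TCP) lies at the very end of the fingers, on their centre line; the grasp point (between the pads) lies 19 mm behind it; y points along the fingers, x is the direction in which the jaws open and shut, and the axes are right-handed (so a half turn about y gives the same grasp; the last joint's range is limited). The gripper opens to 88 mm and grips with 3 to 60 N. Pads are 20 mm wide; open, the fingers measure 115 mm over their backs; the gripper's body (75 mm by 178 mm) begins 61 mm behind the grasp point.
Start: joints at [-1.35, 0.423, 1.63, -0, 1.089, -0.019], TCP at [0.148, -0.607, 0.223] pointing down, gripper open.
Joint ranges: [-3, 3], [-0.9, 2.11], [0.09, 2.58], [-1.31, 4.45], [0.11, 2.69], [-2.54, 2.54]. Speed limits (rad/s): [2.39, 2.39, 3.01, 3.14, 3.14, 3.14].

### API

Orientations are given as a unit quaternion [x, y, z, w].
In Python, from station import get_obs, snapshot, sign_off gives the robot as it stands.
- The arm moves only by the tool jog_arm, never from a script. Its argument "increments" is a list of rows, each an object of numbers: "tx", "ty", "tz": the shift along the tool's x, y, z in m; "rx", "ry", "rz": the turn, a rotation vector about the tool's x, y, z in rad; "hand": the opening, from -1 (shut) to 1 (fully open), so that 0 is half open. A call has 1 to 12 rows; each row is the pose to reach, as a shift and turn from the pose commanded when the call began, along the tool's axes at that moment; what a row does not reach only later rows make up. A row lasts 1/8 s, in which the tool goes at most 62.5 mm and 10.7 degrees, less where a joint would pass 70% of its speed; a pose out of reach is approached as far as the arm can. A call with a gripper value outside its range is refused whole. The fingers move at their own pace and stop on an object; the grip force is fixed at half the most. Time passes only in rows, so rows that repeat a pose let the fingers close. It gives the time, the measured TCP pose, the force and the opening at its end, in the units of the state.
- get_obs(): the state, without advancing time (a new reading comes with each control period).
- snapshot(name): name is "side" or "top"; returns a dict with "frame" (384x512x3 uint8, red, green, blue), "mtx" (3x3 intrinsics, pixels), "origin" and "orientation" of the camera in the world. Camera axes: x right, y up, looking along -z (the intrinsics and any distortion apply to the point x, -y, -z); pixel columns grow to the right and rows downward; lengths in m; the calibration is good to about 2 mm. A picture is of the moment at which its call begins. There is no depth.
- sign_off(): hands the job in, once; it reports no verdict.
The state is a dict: "time_s": time; "q": joint angles; "qvel": joint speeds; "tau": joint torques, N m; "eef_pos": TCP position; "tcp_rot": TCP orientation; "ft_force": force on the tool from outside, world axes, zero at the start; "torque": the same for the moment, N m; "grip_width": finger opening in m.
Only numpy, scipy, OpenCV 4.12 (cv2) and the standard library are available. Lean on these libraries where they do the work, as an engineer would, in place of code of your own. Each camera call takes 0.05 s, during which the arm holds its last target. There are 200 camera calls.

### The job

Make up the two calibration kits in the three-cell trays. The orange tray gets the test-strip box in its middle cell and the red-capped and green-capped bottles in its two end cells; the white tray gets the yellow-capped and blue-capped bottles in its two end cells, its middle cell left empty. Set each thing down gently, without dropping it, so that it stands upright on the floor of its cell, and leave the amber bottle with the white cap, the beaker and the flask where they are.

Things in the scene. Friction and masses are not known exactly. Their poses are not given: they have to be found in the camera images.
- red_bottle: stock bottle with red screw cap and a red band round its white body, round, 40 mm diameter, 75 mm tall, about 90 g; stands upright; origin at the centre of its underside, z up
- green_bottle: stock bottle with green screw cap and a green band round its white body, round, 40 mm diameter, 75 mm tall, about 90 g; stands upright; origin at the centre of its underside, z up
- yellow_bottle: stock bottle with yellow screw cap and a yellow band round its white body, round, 40 mm diameter, 75 mm tall, about 90 g; stands upright; origin at the centre of its underside, z up
- blue_bottle: stock bottle with blue screw cap and a blue band round its white body, round, 40 mm diameter, 75 mm tall, about 90 g; stands upright; origin at the centre of its underside, z up
- strip_box: test-strip box, white with a purple top, stands upright; 46 mm (its x) by 26 mm (its y) by 72 mm tall, about 60 g; origin at the centre of its underside, z up
- orange_tray: orange kit tray, fixed to the bench, open on top: 208 mm long (its x) by 72 mm wide (its y), three square cells in a row along its x, each 64 mm wide inside, centred at x = -68, 0 and +68 mm, y = 0; walls 4 mm thick, rim 22 mm above the bench, cell floor 4 mm above the bench; origin at the centre of its underside
- white_tray: white kit tray, fixed to the bench, open on top: 208 mm long (its x) by 72 mm wide (its y), three square cells in a row along its x, each 64 mm wide inside, centred at x = -68, 0 and +68 mm, y = 0; walls 4 mm thick, rim 22 mm above the bench, cell floor 4 mm above the bench; origin at the centre of its underside
- amber_bottle: bystander: bottle like the others (40 mm diameter, 75 mm tall) but with an amber-brown body, white cap and white band; origin at the centre of its underside
- beaker: bystander: small clear glass beaker, 54 mm diameter, 66 mm tall, empty; origin at the centre of its underside
- flask: bystander: conical glass flask, 68 mm diameter at the foot, 102 mm tall; origin at the centre of its underside
Things that resemble listed ones, but are neither listed nor needed, are in the scene too. Leave any black or pink look-alike of the red_bottle alone. Leave any black look-alike of the yellow_bottle alone.

How it is judged:
By the outcome, as a careful person would: the job done as asked, in the order asked, and still so for the second after the job is handed in, with the robot touching nothing.
It also fails if it takes over 115 s, if anything falls off the work surface, if the arm or the gripper's body presses on something with over 40 N, if the wrist force passes 120 N, or if a joint passes its speed limit or range.

## Working session

There is one attempt and no reset: what is moved stays moved. The work goes in short steps, Python scripts to look and compute and a tool call to move; the robot and the scene stay as the last step left them, time stands still between calls to the robot, and variables do not carry over. Pictures are saved under pics/ and viewed, about 12 in all and at most 16, crops included, and the job is handed in when it is done.

Besides the shell and the picture viewer there is one more tool, called after "Call:" as a command line: name --argument value ..., lists and objects as JSON in quotes. jog_arm: Moves the arm, as the interface text tells. Its arguments: {"type":"object","properties":{"increments":{"type":"array","items":{"type":"object","properties":{"tx":{"type":"number"},"ty":{"type":"number"},"tz":{"type":"number"},"rx":{"type":"number"},"ry":{"type":"number"},"rz":{"type":"number"},"hand":{"type":"number"}}}}},"required":["increments"]}

```bash
mkdir -p pics; cat > h.py <<'E'
import numpy as np, cv2
from scipy.spatial.transform import Rotation as R
from station import get_obs, snapshot, sign_off
def ray(s,u,v):
    p=cv2.undistortPoints(np.array([[[u,v]]],float),np.array(s["mtx"]),np.array(s["dist"]) if "dist" in s else None)[0,0]
    d=R.from_quat(s["orientation"]).apply([p[0],-p[1],-1.0]); return np.array(s["origin"]),d
def plane(s,u,v,z):
    o,d=ray(s,u,v); return o+d*(z-o[2])/d[2]
def proj(s,P):
    c=R.from_quat(s["orientation"]).inv().apply(np.array(P)-s["origin"]); q=np.array(s["mtx"])@[c[0]/-c[2],-c[1]/-c[2],1]; return q[:2]
E
python3 - <<'E'
from h import *
for n in("top","side"):
    s=snapshot(n); print(n,{k:(np.round(v,3).tolist() if k!="frame" else v.shape) for k,v in s.items()})
    cv2.imwrite(f"pics/{n}0.png",s["frame"][:,:,::-1]); np.save(f"pics/{n}0.npy",s,allow_pickle=True)
o=get_obs();print(o)
E
```

```text
top {'frame': (384, 512, 3), 'mtx': [[492.893, 0.0, 256.909], [0.0, 492.893, 196.297], [0.0, 0.0, 1.0]], 'origin': [0.472, 0.001, 1.153], 'orientation': [-0.042, 0.036, 0.714, -0.698]}
side {'frame': (384, 512, 3), 'mtx': [[374.894, 0.0, 255.406], [0.0, 374.894, 194.179], [0.0, 0.0, 1.0]], 'origin': [0.432, -0.758, 0.727], 'orientation': [0.416, -0.055, -0.104, 0.902]}
{'time_s': 0.1, 'q': array([-1.35000410e+00,  4.23766234e-01,  1.63062960e+00, -3.74875702e-05,
        1.08862722e+00, -1.90210376e-02]), 'qvel': array([ 0.00051952, -0.0005988 , -0.00029707,  0.00030454, -0.00152497,
        0.00022382]), 'tau': array([-3.29379463e-04, -5.45612848e+01, -2.74324554e+01,  6.45139511e-02,
        1.87957508e-02, -3.33717071e-05]), 'eef_pos': array([ 0.14833799, -0.60660105,  0.22197202]), 'tcp_rot': array([-0.55591264,  0.43699442, -0.43619598,  0.55653399]), 'ft_force': array([0.28745345, 0.01354549, 0.15192398]), 'torque': array([0.00845508, 0.00426239, 0.05844853]), 'grip_width': 0.08791980741499725}
```

View pics/top0.png

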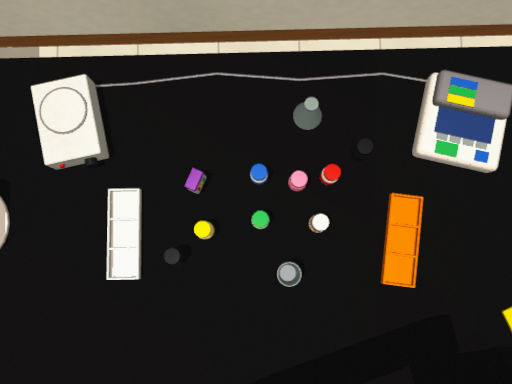

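View pics/side0.png

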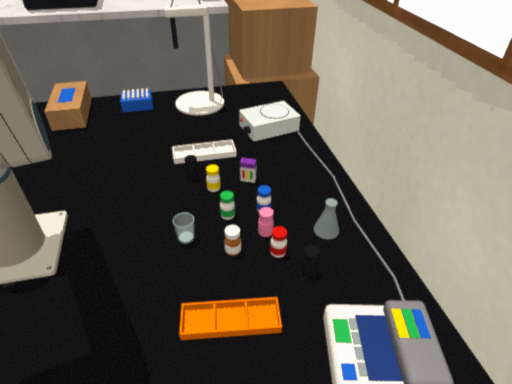

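The top view shows:
- **Caps:** red (331,174), green (260,219), yellow (203,229), blue (259,174).
- **Box:** purple, at (195,181).
- **Trays:** orange (403,240), white (124,233).
- **To be left alone:** amber (320,222), pink (298,180), black (366,146) and (172,256), beaker (289,273), flask (307,115).

The side view agrees with this layout.

```bash
cat >> h.py <<'E'
HSV={"red":((172,8),150,110),"green":((50,75),150,80),"yellow":((24,33),150,110),"blue":((103,118),150,90),"purple":((130,150),110,60),"orange":((9,20),150,110)}
def mask(f,c,roi=None):
    h=cv2.cvtColor(f,cv2.COLOR_RGB2HSV); (a,b),s,v=HSV[c]; H=h[:,:,0]
    m=((H>=a)&(H<=b) if a<=b else (H>=a)|(H<=b))&(h[:,:,1]>s)&(h[:,:,2]>v)
    return crop(m,roi)
def crop(m,roi):
    k=np.zeros(m.shape,bool)
    if roi is None: k[:]=1
    else: x0,y0,x1,y1=roi; k[y0:y1,x0:x1]=1
    return (m&k).astype(np.uint8)
def big(m):
    c,_=cv2.findContours(m,cv2.RETR_EXTERNAL,cv2.CHAIN_APPROX_NONE); return max(c,key=cv2.contourArea)[:,0,:]
def rect(s,m,z):
    P=np.array([plane(s,u,v,z)[:2] for u,v in big(m)],np.float32)
    c,(w,h),a=cv2.minAreaRect(P*1000)
    if w<h: w,h,a=h,w,a+90
    return np.round(np.array(c)/1000,4),round(w,1),round(h,1),round((a+90)%180-90,1)  # long-axis angle
def cen(m):
    M=cv2.moments(m,True); return M["m10"]/M["m00"],M["m01"]/M["m00"]
def tri(a,ua,b,ub):
    o1,d1=ray(a,*ua);o2,d2=ray(b,*ub); A=np.c_[d1,-d2]; t=np.linalg.lstsq(A,o2-o1,rcond=None)[0]
    p,q=o1+d1*t[0],o2+d2*t[1]; return np.round((p+q)/2,4),round(float(np.linalg.norm(p-q)),4)
def go(pos,ang,cmd=None):
    """increments to TCP pos, fingers down, jaw axis at world angle ang deg (mod 180)"""
    o=get_obs(); p,r=np.array(o["eef_pos"]),R.from_quat(o["tcp_rot"]); best=None
    for a in(ang,ang+180):
        x=np.array([np.cos(np.radians(a)),np.sin(np.radians(a)),0]);y=np.array([0,0,-1.]);g=R.from_matrix(np.c_[x,y,np.cross(x,y)])
        v=(r.inv()*g).as_rotvec(); best=v if best is None or np.linalg.norm(v)<np.linalg.norm(best) else best
    print("t",np.round(r.inv().apply(np.array(pos)-p),4),"r",np.round(best,4),"| tcp",np.round(p,4),"jaw",np.round(r.as_matrix()[:,0],3),"q6",np.round(o["q"][5],2),"time",o["time_s"])
E
python3 - <<'E'
from h import *
t=np.load("pics/top0.npy",allow_pickle=True).item();s=np.load("pics/side0.npy",allow_pickle=True).item()
T={"red":(315,155,350,195),"green":(240,200,280,240),"yellow":(185,212,222,245),"blue":(243,158,277,190)}
S={"red":(265,220,292,241),"green":(215,186,240,203),"yellow":(203,160,224,178),"blue":(252,180,275,196)}
for c in T:
    a=mask(t["frame"],c,T[c]);b=mask(s["frame"],c,S[c]);u=cen(a)
    print(c,np.round(u,1),a.sum(),np.round(plane(t,*u,.072),4),"tri",tri(t,u,s,cen(b)),b.sum())
m=mask(t["frame"],"purple",(175,160,215,200));print("box",rect(t,m,.072),m.sum(),cen(m))
print("orange",rect(t,mask(t["frame"],"orange",(375,185,430,295)),.022))
print("white",rect(t,crop(t["frame"].min(2)>90,(98,180,150,290)),.022))
for n,u in dict(pink=(298,180),amber=(320,222)).items(): print(n,np.round(plane(t,*u,.07),3))
for n,u in dict(flask=(308,117),beaker=(289,274),blk1=(366,146),blk2=(172,256)).items(): print(n,np.round(plane(t,*u,.03),3))
f=cv2.resize(t["frame"][145:250,165:365,::-1],None,fx=4,fy=4,interpolation=cv2.INTER_CUBIC);cv2.imwrite("pics/crop1.png",f)
E
```

```text
red [331.5 172.4] 247 [ 0.64  -0.158  0.072] tri (array([ 0.6416, -0.1588,  0.0673]), 0.0018) 187
green [260.  217.9] 213 [0.5426 0.0026 0.072 ] tri (array([0.5428, 0.0026, 0.0694]), 0.0) 140
yellow [202.1 229.1] 240 [0.5208 0.13   0.072 ] tri (array([0.5218, 0.1303, 0.0688]), 0.0017) 120
blue [258.5 171.8] 228 [0.645  0.0035 0.072 ] tri (array([0.646 , 0.0035, 0.0692]), 0.0012) 132
box (array([0.633 , 0.1482]), 47.4, 27.8, -24.8) 265 (193.4, 178.58490566037736)
orange (array([ 0.4897, -0.32  ]), 209.8, 77.9, -8.5)
white (array([0.518 , 0.3173]), 209.6, 77.4, -0.3)
pink [ 0.625 -0.084  0.07 ]
amber [ 0.531 -0.129  0.07 ]
flask [ 0.778 -0.114  0.03 ]
beaker [ 0.417 -0.06   0.03 ]
blk1 [ 0.706 -0.246  0.03 ]
blk2 [0.463 0.204 0.03 ]
```

View pics/crop1.png

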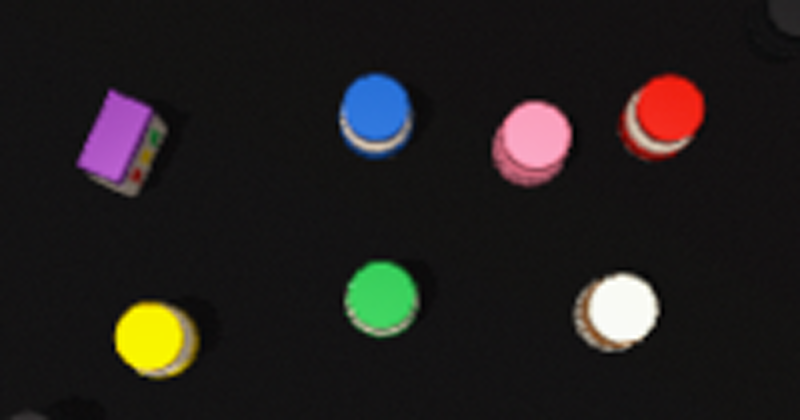

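All targets are measured. The tray centres need about 3 mm of correction outward, because their visible inner-side walls widen the outline. That gives orange (0.490,-0.323) at -8.5° and white (0.518,0.320) at 0°. I'll start with the box.

```bash
python3 -c "
from h import *
go((.633,.148,.2),65.2)"
```

```text
t [-0.6178  0.0229  0.65  ] r [ 5.000e-04  6.727e-01 -1.400e-03] | tcp [ 0.1483 -0.6066  0.222 ] jaw [ 0.238 -0.971 -0.001] q6 -0.02 time 0.1
```

```bash
cat >> h.py <<'E'
def go(pos,ang):
    """increments to TCP pos, fingers down, jaw angle ang deg (mod 180), choosing the half turn with the last joint near its middle"""
    o=get_obs(); p,r=np.array(o["eef_pos"]),R.from_quat(o["tcp_rot"])
    az=np.degrees(np.arctan2(pos[1],pos[0])); a=az+(ang-az+90)%180-90
    x=np.array([np.cos(np.radians(a)),np.sin(np.radians(a)),0]);y=np.array([0,0,-1.]);g=R.from_matrix(np.c_[x,y,np.cross(x,y)])
    print("t",np.round(r.inv().apply(np.array(pos)-p),4),"r",np.round((r.inv()*g).as_rotvec(),4),"| tcp",np.round(p,4),"jaw-az",round(a-az),"q6",np.round(o["q"][5],2),"w",round(o["grip_width"],4),"F",np.round(o["ft_force"],1),"time",o["time_s"])
E
python3 -c "
from h import *
go((.633,.148,.2),65.2)"
```

```text
t [-0.6178  0.0229  0.65  ] r [-1.8000e-03 -2.4689e+00 -6.0000e-04] | tcp [ 0.1483 -0.6066  0.222 ] jaw-az 52 q6 -0.02 w 0.0879 F [0.3 0.  0.2] time 0.1
```

Call:
jog_arm --increments '[{"tx": -0.618, "ty": 0.023, "tz": 0.65, "ry": -2.469, "hand": 1}, {"tx": -0.618, "ty": 0.023, "tz": 0.65, "ry": -2.469, "hand": 1}, {"tx": -0.618, "ty": 0.023, "tz": 0.65, "ry": -2.469, "hand": 1}, {"tx": -0.618, "ty": 0.023, "tz": 0.65, "ry": -2.469, "hand": 1}, {"tx": -0.618, "ty": 0.023, "tz": 0.65, "ry": -2.469, "hand": 1}, {"tx": -0.618, "ty": 0.023, "tz": 0.65, "ry": -2.469, "hand": 1}, {"tx": -0.618, "ty": 0.023, "tz": 0.65, "ry": -2.469, "hand": 1}, {"tx": -0.618, "ty": 0.023, "tz": 0.65, "ry": -2.469, "hand": 1}, {"tx": -0.618, "ty": 0.023, "tz": 0.65, "ry": -2.469, "hand": 1}, {"tx": -0.618, "ty": 0.023, "tz": 0.65, "ry": -2.469, "hand": 1}, {"tx": -0.618, "ty": 0.023, "tz": 0.65, "ry": -2.469, "hand": 1}, {"tx": -0.618, "ty": 0.023, "tz": 0.65, "ry": -2.469, "hand": 1}]'

```text
schema error: expected keys tx, ty, tz, rx, ry, rz, hand
```

```bash
python3 -c "
from h import *
go((.633,.148,.2),65.2)"
```

```text
t [-0.6178  0.0229  0.65  ] r [-1.8000e-03 -2.4689e+00 -6.0000e-04] | tcp [ 0.1483 -0.6066  0.222 ] jaw-az 52 q6 -0.02 w 0.0879 F [0.3 0.  0.2] time 0.1
```

Call:
jog_arm --increments '[{"tx": -0.618, "ty": 0.023, "tz": 0.65, "rx": 0, "ry": -2.469, "rz": 0, "hand": 1}, {"tx": -0.618, "ty": 0.023, "tz": 0.65, "rx": 0, "ry": -2.469, "rz": 0, "hand": 1}, {"tx": -0.618, "ty": 0.023, "tz": 0.65, "rx": 0, "ry": -2.469, "rz": 0, "hand": 1}, {"tx": -0.618, "ty": 0.023, "tz": 0.65, "rx": 0, "ry": -2.469, "rz": 0, "hand": 1}, {"tx": -0.618, "ty": 0.023, "tz": 0.65, "rx": 0, "ry": -2.469, "rz": 0, "hand": 1}, {"tx": -0.618, "ty": 0.023, "tz": 0.65, "rx": 0, "ry": -2.469, "rz": 0, "hand": 1}, {"tx": -0.618, "ty": 0.023, "tz": 0.65, "rx": 0, "ry": -2.469, "rz": 0, "hand": 1}, {"tx": -0.618, "ty": 0.023, "tz": 0.65, "rx": 0, "ry": -2.469, "rz": 0, "hand": 1}, {"tx": -0.618, "ty": 0.023, "tz": 0.65, "rx": 0, "ry": -2.469, "rz": 0, "hand": 1}, {"tx": -0.618, "ty": 0.023, "tz": 0.65, "rx": 0, "ry": -2.469, "rz": 0, "hand": 1}, {"tx": -0.618, "ty": 0.023, "tz": 0.65, "rx": 0, "ry": -2.469, "rz": 0, "hand": 1}, {"tx": -0.618, "ty": 0.023, "tz": 0.65, "rx": 0, "ry": -2.469, "rz": 0, "hand": 1}]'

```text
time_s: 1.6
eef_pos: [0.5543, 0.0258, 0.2032]
tcp_rot: [0.633, 0.316, -0.316, -0.633]
ft_force: [0.9, -1.0, 0.6]
grip_width: 0.0877
```

```bash
python3 -c "
from h import *
go((.633,.148,.2),65.2)"
```

```text
t [0.145  0.0032 0.0106] r [-1.000e-04 -2.124e-01 -3.000e-04] | tcp [0.5543 0.0258 0.2032] jaw-az 52 q6 -0.9 w 0.0877 F [ 0.9 -1.   0.6] time 1.6
```

Call:
jog_arm --increments '[{"tx": 0.145, "ty": 0.003, "tz": 0.0106, "rx": 0, "ry": -0.212, "rz": 0, "hand": 1}, {"tx": 0.145, "ty": 0.003, "tz": 0.0106, "rx": 0, "ry": -0.212, "rz": 0, "hand": 1}, {"tx": 0.145, "ty": 0.003, "tz": 0.0106, "rx": 0, "ry": -0.212, "rz": 0, "hand": 1}, {"tx": 0.145, "ty": 0.003, "tz": 0.0106, "rx": 0, "ry": -0.212, "rz": 0, "hand": 1}, {"tx": 0.145, "ty": 0.003, "tz": 0.0106, "rx": 0, "ry": -0.212, "rz": 0, "hand": 1}, {"tx": 0.145, "ty": 0.003, "tz": 0.0106, "rx": 0, "ry": -0.212, "rz": 0, "hand": 1}]'

```text
time_s: 2.35
eef_pos: [0.6325, 0.1439, 0.2006]
tcp_rot: [-0.597, -0.378, 0.379, 0.597]
ft_force: [0.3, 0.4, 0.4]
grip_width: 0.0877
```

```bash
python3 -c "
from h import *
go((.633,.148,.024),65.2)"
```

```text
t [0.004  0.1766 0.0012] r [-0.0003 -0.0088 -0.0004] | tcp [0.6325 0.1439 0.2006] jaw-az 52 q6 -0.92 w 0.0877 F [0.3 0.4 0.4] time 2.35
```

Call:
jog_arm --increments '[{"tx": 0.004, "ty": 0.06, "tz": 0.001, "rx": 0, "ry": -0.009, "rz": 0, "hand": 1}, {"tx": 0.004, "ty": 0.11, "tz": 0.001, "rx": 0, "ry": -0.009, "rz": 0, "hand": 1}, {"tx": 0.004, "ty": 0.15, "tz": 0.001, "rx": 0, "ry": -0.009, "rz": 0, "hand": 1}, {"tx": 0.004, "ty": 0.177, "tz": 0.001, "rx": 0, "ry": -0.009, "rz": 0, "hand": 1}, {"tx": 0.004, "ty": 0.177, "tz": 0.001, "rx": 0, "ry": -0.009, "rz": 0, "hand": 1}, {"tx": 0.004, "ty": 0.177, "tz": 0.001, "rx": 0, "ry": -0.009, "rz": 0, "hand": 1}]'

```text
time_s: 3.1
eef_pos: [0.6347, 0.1491, 0.0248]
tcp_rot: [0.596, 0.382, -0.381, -0.595]
ft_force: [0.3, 1.1, -0.0]
grip_width: 0.0882
```

```bash
python3 -c "
from h import *
go((.633,.148,.024),65.2)
s=snapshot('side');cv2.imwrite('pics/s1.png',cv2.resize(s['frame'][80:280,130:330,::-1],None,fx=3,fy=3))"
```

```text
t [-0.0017  0.0008  0.0011] r [0.0012 0.0012 0.0009] | tcp [0.6347 0.1491 0.0248] jaw-az 52 q6 -0.93 w 0.0882 F [ 0.3  1.1 -0. ] time 3.1
```

View pics/s1.png

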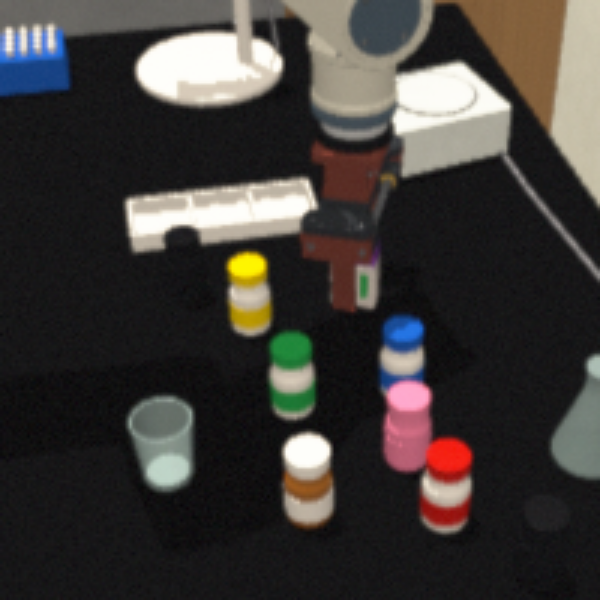

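The jaws straddle the box (crop 355,285), so I'll close and lift.

Call:
jog_arm --increments '[{"tx": 0, "ty": 0, "tz": 0, "rx": 0, "ry": 0, "rz": 0, "hand": -1}, {"tx": 0, "ty": 0, "tz": 0, "rx": 0, "ry": 0, "rz": 0, "hand": -1}, {"tx": 0, "ty": 0, "tz": 0, "rx": 0, "ry": 0, "rz": 0, "hand": -1}, {"tx": 0, "ty": 0, "tz": 0, "rx": 0, "ry": 0, "rz": 0, "hand": -1}, {"tx": 0, "ty": 0, "tz": 0, "rx": 0, "ry": 0, "rz": 0, "hand": -1}, {"tx": 0, "ty": 0, "tz": 0, "rx": 0, "ry": 0, "rz": 0, "hand": -1}, {"tx": 0, "ty": 0, "tz": 0, "rx": 0, "ry": 0, "rz": 0, "hand": -1}, {"tx": 0, "ty": 0, "tz": 0, "rx": 0, "ry": 0, "rz": 0, "hand": -1}]'

```text
time_s: 4.15
eef_pos: [0.6339, 0.1495, 0.0234]
tcp_rot: [-0.595, -0.382, 0.382, 0.595]
ft_force: [-0.4, 0.4, -0.0]
grip_width: 0.0262
```

Call:
jog_arm --increments '[{"tx": 0, "ty": -0.03, "tz": 0, "rx": 0, "ry": 0, "rz": 0, "hand": -1}, {"tx": 0, "ty": -0.08, "tz": 0, "rx": 0, "ry": 0, "rz": 0, "hand": -1}, {"tx": 0, "ty": -0.14, "tz": 0, "rx": 0, "ry": 0, "rz": 0, "hand": -1}, {"tx": 0, "ty": -0.18, "tz": 0, "rx": 0, "ry": 0, "rz": 0, "hand": -1}, {"tx": 0, "ty": -0.18, "tz": 0, "rx": 0, "ry": 0, "rz": 0, "hand": -1}]'

```text
time_s: 4.78
eef_pos: [0.6361, 0.15, 0.2075]
tcp_rot: [0.596, 0.384, -0.379, -0.594]
ft_force: [0.4, -0.3, -0.4]
grip_width: 0.0257
```

```bash
python3 -c "
from h import *
go((.490,-.323,.2),81.5)"
```

```text
t [-0.4908  0.0057 -0.0648] r [-0.0051  2.8591  0.0091] | tcp [0.6361 0.15   0.2075] jaw-az -65 q6 -0.93 w 0.0257 F [ 0.4 -0.3 -0.4] time 4.775
```

Call:
jog_arm --increments '[{"tx": -0.491, "ty": 0, "tz": -0.065, "rx": 0, "ry": -0.2825, "rz": 0, "hand": -1}, {"tx": -0.491, "ty": 0, "tz": -0.065, "rx": 0, "ry": -0.2825, "rz": 0, "hand": -1}, {"tx": -0.491, "ty": 0, "tz": -0.065, "rx": 0, "ry": -0.2825, "rz": 0, "hand": -1}, {"tx": -0.491, "ty": 0, "tz": -0.065, "rx": 0, "ry": -0.2825, "rz": 0, "hand": -1}, {"tx": -0.491, "ty": 0, "tz": -0.065, "rx": 0, "ry": -0.2825, "rz": 0, "hand": -1}, {"tx": -0.491, "ty": 0, "tz": -0.065, "rx": 0, "ry": -0.2825, "rz": 0, "hand": -1}, {"tx": -0.491, "ty": 0, "tz": -0.065, "rx": 0, "ry": -0.2825, "rz": 0, "hand": -1}, {"tx": -0.491, "ty": 0, "tz": -0.065, "rx": 0, "ry": -0.2825, "rz": 0, "hand": -1}, {"tx": -0.491, "ty": 0, "tz": -0.065, "rx": 0, "ry": -0.2825, "rz": 0, "hand": -1}, {"tx": -0.491, "ty": 0, "tz": -0.065, "rx": 0, "ry": -0.2825, "rz": 0, "hand": -1}, {"tx": -0.491, "ty": 0, "tz": -0.065, "rx": 0, "ry": -0.2825, "rz": 0, "hand": -1}, {"tx": -0.491, "ty": 0, "tz": -0.065, "rx": 0, "ry": -0.2825, "rz": 0, "hand": -1}]'

```text
time_s: 6.28
eef_pos: [0.4884, -0.3225, 0.2033]
tcp_rot: [-0.535, -0.462, 0.462, 0.535]
ft_force: [-0.2, 0.1, 0.0]
grip_width: 0.0258
```

```bash
sed -i 's/a=az+(ang-az+90)%180-90/cur=np.degrees(np.arctan2(*r.as_matrix()[1::-1,0])); cands=[c for c in ang+180*np.arange(-4,5) if abs(c-az)<125]; a=min(cands,key=lambda c:abs((c-cur+180)%360-180))/' h.py; python3 -c "
from h import *
go((.490,-.323,.035),81.5)
s=snapshot('side');cv2.imwrite('pics/s2.png',cv2.resize(s['frame'][180:380,120:320,::-1],None,fx=3,fy=3))"
```

```text
t [-0.0003  0.1683 -0.0018] r [-0.0003  0.0019  0.0002] | tcp [ 0.4884 -0.3225  0.2033] jaw-az 115 q6 -2.03 w 0.0258 F [-0.2  0.1  0. ] time 6.275
```

View pics/s2.png

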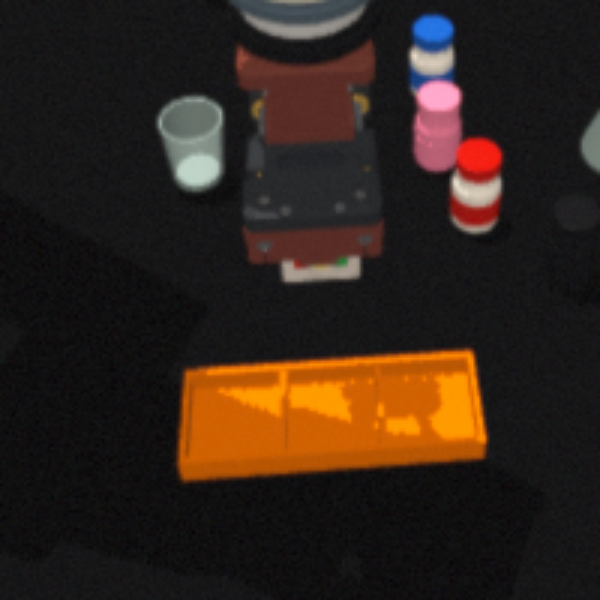

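The box is held upright above the tray's middle cell. I'll descend to just above the floor first.

Call:
jog_arm --increments '[{"tx": 0, "ty": 0.05, "tz": -0.002, "rx": 0, "ry": 0, "rz": 0, "hand": -1}, {"tx": 0, "ty": 0.1, "tz": -0.002, "rx": 0, "ry": 0, "rz": 0, "hand": -1}, {"tx": 0, "ty": 0.14, "tz": -0.002, "rx": 0, "ry": 0, "rz": 0, "hand": -1}, {"tx": 0, "ty": 0.162, "tz": -0.002, "rx": 0, "ry": 0, "rz": 0, "hand": -1}, {"tx": 0, "ty": 0.169, "tz": -0.002, "rx": 0, "ry": 0, "rz": 0, "hand": -1}, {"tx": 0, "ty": 0.171, "tz": -0.002, "rx": 0, "ry": 0, "rz": 0, "hand": -1}, {"tx": 0, "ty": 0.171, "tz": -0.002, "rx": 0, "ry": 0, "rz": 0, "hand": -1}, {"tx": 0, "ty": 0.171, "tz": -0.002, "rx": 0, "ry": 0, "rz": 0, "hand": -1}]'

```text
time_s: 7.32
eef_pos: [0.4905, -0.3244, 0.0335]
tcp_rot: [0.536, 0.462, -0.461, -0.535]
ft_force: [-0.2, 0.4, -0.6]
grip_width: 0.0258
```

```bash
python3 -c "
from h import *
go((.490,-.323,.028),81.5)"
```

```text
t [0.0014 0.0055 0.0007] r [ 0.0016  0.0002 -0.0008] | tcp [ 0.4905 -0.3244  0.0335] jaw-az 115 q6 -2.03 w 0.0258 F [-0.2  0.4 -0.6] time 7.325
```

Call:
jog_arm --increments '[{"tx": 0.001, "ty": 0.0015, "tz": 0, "rx": 0, "ry": 0, "rz": 0, "hand": -1}, {"tx": 0.001, "ty": 0.003, "tz": 0, "rx": 0, "ry": 0, "rz": 0, "hand": -1}, {"tx": 0.001, "ty": 0.004, "tz": 0, "rx": 0, "ry": 0, "rz": 0, "hand": -1}, {"tx": 0.001, "ty": 0.005, "tz": 0, "rx": 0, "ry": 0, "rz": 0, "hand": -1}, {"tx": 0.001, "ty": 0.005, "tz": 0, "rx": 0, "ry": 0, "rz": 0, "hand": -1}]'

```text
time_s: 7.95
eef_pos: [0.49, -0.3231, 0.0274]
tcp_rot: [-0.536, -0.462, 0.462, 0.536]
ft_force: [0.1, 0.2, -0.6]
grip_width: 0.026
```

Call:
jog_arm --increments '[{"tx": 0, "ty": 0.0005, "tz": 0, "rx": 0, "ry": 0, "rz": 0, "hand": -1}, {"tx": 0, "ty": 0.001, "tz": 0, "rx": 0, "ry": 0, "rz": 0, "hand": -1}, {"tx": 0, "ty": 0.001, "tz": 0, "rx": 0, "ry": 0, "rz": 0, "hand": -1}]'

```text
time_s: 8.32
eef_pos: [0.4901, -0.3231, 0.0273]
tcp_rot: [0.536, 0.462, -0.462, -0.536]
ft_force: [-2.8, 1.7, 9.1]
grip_width: 0.0259
```

The box has touched the floor with 9 N, so I'll release and rise.

Call:
jog_arm --increments '[{"tx": 0, "ty": 0, "tz": 0, "rx": 0, "ry": 0, "rz": 0, "hand": -0.2}, {"tx": 0, "ty": 0, "tz": 0, "rx": 0, "ry": 0, "rz": 0, "hand": 0.3}, {"tx": 0, "ty": 0, "tz": 0, "rx": 0, "ry": 0, "rz": 0, "hand": 0.3}, {"tx": 0, "ty": 0, "tz": 0, "rx": 0, "ry": 0, "rz": 0, "hand": 0.3}, {"tx": 0, "ty": -0.03, "tz": 0, "rx": 0, "ry": 0, "rz": 0, "hand": 0.3}, {"tx": 0, "ty": -0.08, "tz": 0, "rx": 0, "ry": 0, "rz": 0, "hand": 1}, {"tx": 0, "ty": -0.14, "tz": 0, "rx": 0, "ry": 0, "rz": 0, "hand": 1}, {"tx": 0, "ty": -0.17, "tz": 0, "rx": 0, "ry": 0, "rz": 0, "hand": 1}, {"tx": 0, "ty": -0.17, "tz": 0, "rx": 0, "ry": 0, "rz": 0, "hand": 1}]'

```text
time_s: 9.45
eef_pos: [0.4914, -0.324, 0.1992]
tcp_rot: [0.538, 0.462, -0.461, -0.534]
ft_force: [0.0, -0.1, 0.0]
grip_width: 0.0877
```

```bash
python3 -c "
from h import *
go((.640,-.158,.2),11.5)"
```

```text
t [ 0.1861 -0.0007 -0.1224] r [5.7000e-03 1.2218e+00 9.0000e-04] | tcp [ 0.4914 -0.324   0.1992] jaw-az 25 q6 -2.03 w 0.0877 F [ 0.  -0.1  0. ] time 9.45
```

Call:
jog_arm --increments '[{"tx": 0.186, "ty": 0, "tz": -0.122, "rx": 0, "ry": 1.222, "rz": 0, "hand": 1}, {"tx": 0.186, "ty": 0, "tz": -0.122, "rx": 0, "ry": 1.222, "rz": 0, "hand": 1}, {"tx": 0.186, "ty": 0, "tz": -0.122, "rx": 0, "ry": 1.222, "rz": 0, "hand": 1}, {"tx": 0.186, "ty": 0, "tz": -0.122, "rx": 0, "ry": 1.222, "rz": 0, "hand": 1}, {"tx": 0.186, "ty": 0, "tz": -0.122, "rx": 0, "ry": 1.222, "rz": 0, "hand": 1}, {"tx": 0.186, "ty": 0, "tz": -0.122, "rx": 0, "ry": 1.222, "rz": 0, "hand": 1}, {"tx": 0.186, "ty": 0, "tz": -0.122, "rx": 0, "ry": 1.222, "rz": 0, "hand": 1}, {"tx": 0.186, "ty": 0, "tz": -0.122, "rx": 0, "ry": 1.222, "rz": 0, "hand": 1}, {"tx": 0.186, "ty": 0, "tz": -0.122, "rx": 0, "ry": 1.222, "rz": 0, "hand": 1}, {"tx": 0.186, "ty": 0.04, "tz": -0.122, "rx": 0, "ry": 1.222, "rz": 0, "hand": 1}, {"tx": 0.186, "ty": 0.08, "tz": -0.122, "rx": 0, "ry": 1.222, "rz": 0, "hand": 1}, {"tx": 0.186, "ty": 0.08, "tz": -0.122, "rx": 0, "ry": 1.222, "rz": 0, "hand": 1}]'

```text
time_s: 10.95
eef_pos: [0.6356, -0.1565, 0.1131]
tcp_rot: [-0.703, -0.069, 0.073, 0.704]
ft_force: [-0.9, -0.3, -0.5]
grip_width: 0.0877
```

```bash
python3 -c "
from h import *
go((.640,-.158,.024),11.5)
s=snapshot('side');cv2.imwrite('pics/s3.png',cv2.resize(s['frame'][150:350,170:370,::-1],None,fx=3,fy=3))"
```

```text
t [ 0.0045  0.0891 -0.0026] r [-0.003   0.001  -0.0061] | tcp [ 0.6356 -0.1565  0.1131] jaw-az 25 q6 -0.46 w 0.0877 F [-0.9 -0.3 -0.5] time 10.95
```

View pics/s3.png

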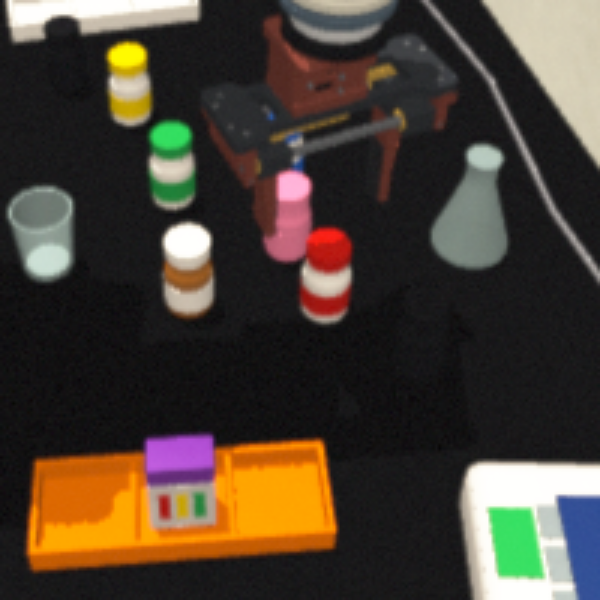

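The box stands upright in the middle cell, and the gripper is over the red bottle. I'll descend and grip.

Call:
jog_arm --increments '[{"tx": 0.003, "ty": 0.03, "tz": -0.002, "rx": 0, "ry": 0, "rz": 0, "hand": 1}, {"tx": 0.003, "ty": 0.06, "tz": -0.002, "rx": 0, "ry": 0, "rz": 0, "hand": 1}, {"tx": 0.003, "ty": 0.08, "tz": -0.002, "rx": 0, "ry": 0, "rz": 0, "hand": 1}, {"tx": 0.003, "ty": 0.091, "tz": -0.002, "rx": 0, "ry": 0, "rz": 0, "hand": 1}, {"tx": 0.003, "ty": 0.094, "tz": -0.002, "rx": 0, "ry": 0, "rz": 0, "hand": 1}, {"tx": 0.003, "ty": 0.094, "tz": -0.002, "rx": 0, "ry": 0, "rz": 0, "hand": 1}]'

```text
time_s: 11.75
eef_pos: [0.6421, -0.1586, 0.0231]
tcp_rot: [0.704, 0.071, -0.07, -0.703]
ft_force: [-0.3, -0.6, -0.3]
grip_width: 0.088
```

```bash
python3 -c "
from h import *
go((.640,-.158,.024),11.5)"
```

```text
t [-0.0019 -0.0009  0.001 ] r [ 0.0005 -0.0001  0.0009] | tcp [ 0.6421 -0.1586  0.0231] jaw-az 25 q6 -0.46 w 0.088 F [-0.3 -0.6 -0.3] time 11.75
```

Call:
jog_arm --increments '[{"tx": 0, "ty": 0, "tz": 0, "rx": 0, "ry": 0, "rz": 0, "hand": -1}, {"tx": 0, "ty": 0, "tz": 0, "rx": 0, "ry": 0, "rz": 0, "hand": -1}, {"tx": 0, "ty": 0, "tz": 0, "rx": 0, "ry": 0, "rz": 0, "hand": -1}, {"tx": 0, "ty": 0, "tz": 0, "rx": 0, "ry": 0, "rz": 0, "hand": -1}, {"tx": 0, "ty": 0, "tz": 0, "rx": 0, "ry": 0, "rz": 0, "hand": -1}, {"tx": 0, "ty": 0, "tz": 0, "rx": 0, "ry": 0, "rz": 0, "hand": -1}, {"tx": 0, "ty": 0, "tz": 0, "rx": 0, "ry": 0, "rz": 0, "hand": -1}]'

```text
time_s: 12.62
eef_pos: [0.6417, -0.1585, 0.0225]
tcp_rot: [0.704, 0.071, -0.071, -0.704]
ft_force: [0.4, -0.3, -0.1]
grip_width: 0.0392
```

Call:
jog_arm --increments '[{"tx": 0, "ty": -0.03, "tz": 0, "rx": 0, "ry": 0, "rz": 0, "hand": -1}, {"tx": 0, "ty": -0.08, "tz": 0, "rx": 0, "ry": 0, "rz": 0, "hand": -1}, {"tx": 0, "ty": -0.14, "tz": 0, "rx": 0, "ry": 0, "rz": 0, "hand": -1}, {"tx": 0, "ty": -0.177, "tz": 0, "rx": 0, "ry": 0, "rz": 0, "hand": -1}, {"tx": 0, "ty": -0.177, "tz": 0, "rx": 0, "ry": 0, "rz": 0, "hand": -1}]'

```text
time_s: 13.25
eef_pos: [0.6432, -0.159, 0.2028]
tcp_rot: [0.704, 0.073, -0.069, -0.703]
ft_force: [0.5, 0.1, -1.8]
grip_width: 0.0395
```

```bash
python3 -c "
from h import *
go((.557,-.333,.2),81.5)"
```

```text
t [-0.1192  0.0026 -0.1534] r [ 0.0056 -1.2219  0.003 ] | tcp [ 0.6432 -0.159   0.2028] jaw-az 112 q6 -0.46 w 0.0395 F [ 0.5  0.1 -1.8] time 13.25
```

Call:
jog_arm --increments '[{"tx": -0.1185, "ty": 0, "tz": -0.153, "rx": 0, "ry": -1.222, "rz": 0, "hand": -1}, {"tx": -0.1185, "ty": 0, "tz": -0.153, "rx": 0, "ry": -1.222, "rz": 0, "hand": -1}, {"tx": -0.1185, "ty": 0, "tz": -0.153, "rx": 0, "ry": -1.222, "rz": 0, "hand": -1}, {"tx": -0.1185, "ty": 0, "tz": -0.153, "rx": 0, "ry": -1.222, "rz": 0, "hand": -1}, {"tx": -0.1185, "ty": 0, "tz": -0.153, "rx": 0, "ry": -1.222, "rz": 0, "hand": -1}, {"tx": -0.1185, "ty": 0, "tz": -0.153, "rx": 0, "ry": -1.222, "rz": 0, "hand": -1}, {"tx": -0.1185, "ty": 0, "tz": -0.153, "rx": 0, "ry": -1.222, "rz": 0, "hand": -1}, {"tx": -0.1185, "ty": 0, "tz": -0.153, "rx": 0, "ry": -1.222, "rz": 0, "hand": -1}, {"tx": -0.1185, "ty": 0, "tz": -0.153, "rx": 0, "ry": -1.222, "rz": 0, "hand": -1}, {"tx": -0.1185, "ty": 0.04, "tz": -0.153, "rx": 0, "ry": -1.222, "rz": 0, "hand": -1}, {"tx": -0.1185, "ty": 0.06, "tz": -0.153, "rx": 0, "ry": -1.222, "rz": 0, "hand": -1}, {"tx": -0.1185, "ty": 0.06, "tz": -0.153, "rx": 0, "ry": -1.222, "rz": 0, "hand": -1}]'

```text
time_s: 14.75
eef_pos: [0.5547, -0.3313, 0.1375]
tcp_rot: [-0.534, -0.461, 0.462, 0.537]
ft_force: [0.4, -0.2, -2.3]
grip_width: 0.0393
```

```bash
python3 -c "
from h import *
go((.557,-.333,.033),81.5)"
```

```text
t [-0.0015  0.1045 -0.0029] r [-0.0037 -0.0006  0.0016] | tcp [ 0.5547 -0.3313  0.1375] jaw-az 112 q6 -1.98 w 0.0393 F [ 0.4 -0.2 -2.3] time 14.75
```

Call:
jog_arm --increments '[{"tx": 0, "ty": 0.04, "tz": -0.001, "rx": 0, "ry": 0, "rz": 0, "hand": -1}, {"tx": 0, "ty": 0.08, "tz": -0.001, "rx": 0, "ry": 0, "rz": 0, "hand": -1}, {"tx": 0, "ty": 0.1, "tz": -0.001, "rx": 0, "ry": 0, "rz": 0, "hand": -1}, {"tx": 0, "ty": 0.106, "tz": -0.001, "rx": 0, "ry": 0, "rz": 0, "hand": -1}, {"tx": 0, "ty": 0.106, "tz": -0.001, "rx": 0, "ry": 0, "rz": 0, "hand": -1}, {"tx": 0, "ty": 0.106, "tz": -0.001, "rx": 0, "ry": 0, "rz": 0, "hand": -1}]'

```text
time_s: 15.5
eef_pos: [0.5578, -0.3328, 0.035]
tcp_rot: [0.536, 0.462, -0.461, -0.535]
ft_force: [0.8, -0.9, -0.8]
grip_width: 0.0394
```

```bash
python3 -c "
from h import *
go((.557,-.333,.0265),81.5)"
```

```text
t [-0.0004  0.0085  0.0008] r [ 0.0022  0.     -0.001 ] | tcp [ 0.5578 -0.3328  0.035 ] jaw-az 112 q6 -1.98 w 0.0394 F [ 0.8 -0.9 -0.8] time 15.5
```

Call:
jog_arm --increments '[{"tx": 0, "ty": 0.003, "tz": 0, "rx": 0, "ry": 0, "rz": 0, "hand": -1}, {"tx": 0, "ty": 0.005, "tz": 0, "rx": 0, "ry": 0, "rz": 0, "hand": -1}, {"tx": 0, "ty": 0.006, "tz": 0, "rx": 0, "ry": 0, "rz": 0, "hand": -1}, {"tx": 0, "ty": 0.007, "tz": 0, "rx": 0, "ry": 0, "rz": 0, "hand": -1}, {"tx": 0, "ty": 0.007, "tz": 0, "rx": 0, "ry": 0, "rz": 0, "hand": -1}]'

```text
time_s: 16.12
eef_pos: [0.5569, -0.3322, 0.0265]
tcp_rot: [0.536, 0.462, -0.462, -0.536]
ft_force: [-0.8, 1.1, 0.6]
grip_width: 0.0394
```

Call:
jog_arm --increments '[{"tx": 0, "ty": 0.0005, "tz": 0, "rx": 0, "ry": 0, "rz": 0, "hand": -1}, {"tx": 0, "ty": 0.001, "tz": 0, "rx": 0, "ry": 0, "rz": 0, "hand": -1}, {"tx": 0, "ty": 0.001, "tz": 0, "rx": 0, "ry": 0, "rz": 0, "hand": -1}]'

```text
time_s: 16.5
eef_pos: [0.557, -0.3322, 0.0265]
tcp_rot: [0.536, 0.462, -0.462, -0.536]
ft_force: [-2.8, 2.1, 8.0]
grip_width: 0.0392
```

Call:
jog_arm --increments '[{"tx": 0, "ty": 0, "tz": 0, "rx": 0, "ry": 0, "rz": 0, "hand": 0.1}, {"tx": 0, "ty": 0, "tz": 0, "rx": 0, "ry": 0, "rz": 0, "hand": 0.4}, {"tx": 0, "ty": 0, "tz": 0, "rx": 0, "ry": 0, "rz": 0, "hand": 0.4}, {"tx": 0, "ty": 0, "tz": 0, "rx": 0, "ry": 0, "rz": 0, "hand": 0.4}, {"tx": 0, "ty": -0.03, "tz": 0, "rx": 0, "ry": 0, "rz": 0, "hand": 0.4}, {"tx": 0, "ty": -0.08, "tz": 0, "rx": 0, "ry": 0, "rz": 0, "hand": 1}, {"tx": 0, "ty": -0.14, "tz": 0, "rx": 0, "ry": 0, "rz": 0, "hand": 1}, {"tx": 0, "ty": -0.173, "tz": 0, "rx": 0, "ry": 0, "rz": 0, "hand": 1}, {"tx": 0, "ty": -0.173, "tz": 0, "rx": 0, "ry": 0, "rz": 0, "hand": 1}]'

```text
time_s: 17.62
eef_pos: [0.5585, -0.3332, 0.2018]
tcp_rot: [0.538, 0.462, -0.461, -0.534]
ft_force: [0.2, 0.2, -0.4]
grip_width: 0.0879
```

```bash
python3 -c "
from h import *
go((.5425,.0025,.2),81.5)"
```

```text
t [0.3296 0.0006 0.0654] r [ 0.0057  0.0001 -0.0024] | tcp [ 0.5585 -0.3332  0.2018] jaw-az 81 q6 -1.98 w 0.0879 F [ 0.2  0.2 -0.4] time 17.625
```

Call:
jog_arm --increments '[{"tx": 0.329, "ty": 0, "tz": 0.0645, "rx": 0, "ry": 0, "rz": 0, "hand": 1}, {"tx": 0.329, "ty": 0, "tz": 0.0645, "rx": 0, "ry": 0, "rz": 0, "hand": 1}, {"tx": 0.329, "ty": 0, "tz": 0.0645, "rx": 0, "ry": 0, "rz": 0, "hand": 1}, {"tx": 0.329, "ty": 0, "tz": 0.0645, "rx": 0, "ry": 0, "rz": 0, "hand": 1}, {"tx": 0.329, "ty": 0, "tz": 0.0645, "rx": 0, "ry": 0, "rz": 0, "hand": 1}, {"tx": 0.329, "ty": 0, "tz": 0.0645, "rx": 0, "ry": 0, "rz": 0, "hand": 1}, {"tx": 0.329, "ty": 0, "tz": 0.0645, "rx": 0, "ry": 0, "rz": 0, "hand": 1}, {"tx": 0.329, "ty": 0, "tz": 0.0645, "rx": 0, "ry": 0, "rz": 0, "hand": 1}, {"tx": 0.329, "ty": 0.04, "tz": 0.0645, "rx": 0, "ry": 0, "rz": 0, "hand": 1}, {"tx": 0.329, "ty": 0.08, "tz": 0.0645, "rx": 0, "ry": 0, "rz": 0, "hand": 1}, {"tx": 0.329, "ty": 0.08, "tz": 0.0645, "rx": 0, "ry": 0, "rz": 0, "hand": 1}, {"tx": 0.329, "ty": 0.08, "tz": 0.0645, "rx": 0, "ry": 0, "rz": 0, "hand": 1}]'

```text
time_s: 19.12
eef_pos: [0.5424, 0.0019, 0.1192]
tcp_rot: [0.536, 0.461, -0.461, -0.536]
ft_force: [0.3, -0.0, 0.1]
grip_width: 0.0879
```

```bash
python3 -c "
from h import *
go((.5425,.0025,.024),81.5)
s=snapshot('side');cv2.imwrite('pics/s4.png',cv2.resize(s['frame'][150:350,170:370,::-1],None,fx=3,fy=3))"
```

```text
t [0.0006 0.0952 0.    ] r [ 0.0007 -0.0012  0.    ] | tcp [0.5424 0.0019 0.1192] jaw-az 81 q6 -1.44 w 0.0879 F [ 0.3 -0.   0.1] time 19.125
```

View pics/s4.png

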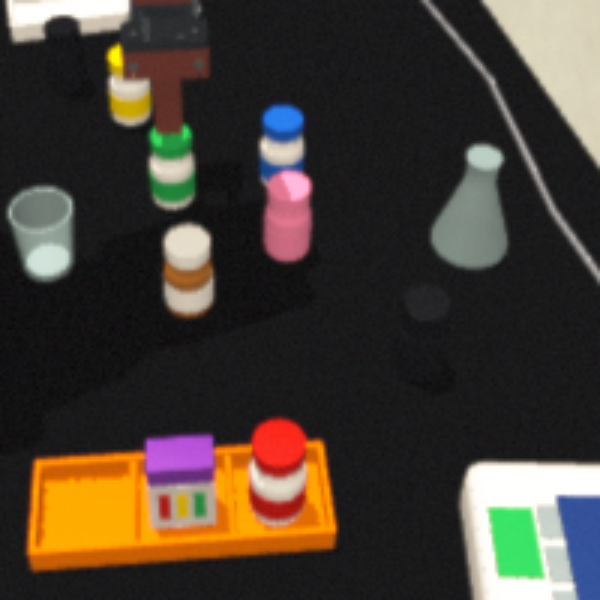

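The red bottle stands upright in its end cell beside the box, and the gripper is over the green bottle. I'll descend, grip and lift.

Call:
jog_arm --increments '[{"tx": 0, "ty": 0.03, "tz": 0, "rx": 0, "ry": 0, "rz": 0, "hand": 1}, {"tx": 0, "ty": 0.06, "tz": 0, "rx": 0, "ry": 0, "rz": 0, "hand": 1}, {"tx": 0, "ty": 0.085, "tz": 0, "rx": 0, "ry": 0, "rz": 0, "hand": 1}, {"tx": 0, "ty": 0.095, "tz": 0, "rx": 0, "ry": 0, "rz": 0, "hand": 1}, {"tx": 0, "ty": 0.095, "tz": 0, "rx": 0, "ry": 0, "rz": 0, "hand": 1}, {"tx": 0, "ty": 0.095, "tz": 0, "rx": 0, "ry": 0, "rz": 0, "hand": -1}, {"tx": 0, "ty": 0.095, "tz": 0, "rx": 0, "ry": 0, "rz": 0, "hand": -1}, {"tx": 0, "ty": 0.095, "tz": 0, "rx": 0, "ry": 0, "rz": 0, "hand": -1}, {"tx": 0, "ty": 0.095, "tz": 0, "rx": 0, "ry": 0, "rz": 0, "hand": -1}, {"tx": 0, "ty": 0.095, "tz": 0, "rx": 0, "ry": 0, "rz": 0, "hand": -1}, {"tx": 0, "ty": 0.095, "tz": 0, "rx": 0, "ry": 0, "rz": 0, "hand": -1}, {"tx": 0, "ty": 0.095, "tz": 0, "rx": 0, "ry": 0, "rz": 0, "hand": -1}]'

```text
time_s: 20.68
eef_pos: [0.5417, 0.0028, 0.0235]
tcp_rot: [-0.536, -0.462, 0.462, 0.536]
ft_force: [-1.1, 0.4, 1.6]
grip_width: 0.039
```

Call:
jog_arm --increments '[{"tx": 0, "ty": -0.03, "tz": 0, "rx": 0, "ry": 0, "rz": 0, "hand": -1}, {"tx": 0, "ty": -0.08, "tz": 0, "rx": 0, "ry": 0, "rz": 0, "hand": -1}, {"tx": 0, "ty": -0.14, "tz": 0, "rx": 0, "ry": 0, "rz": 0, "hand": -1}, {"tx": 0, "ty": -0.177, "tz": 0, "rx": 0, "ry": 0, "rz": 0, "hand": -1}, {"tx": 0, "ty": -0.177, "tz": 0, "rx": 0, "ry": 0, "rz": 0, "hand": -1}, {"tx": 0, "ty": -0.177, "tz": 0, "rx": 0, "ry": 0, "rz": 0, "hand": -1}]'

```text
time_s: 21.42
eef_pos: [0.5407, 0.0028, 0.1992]
tcp_rot: [-0.535, -0.461, 0.462, 0.536]
ft_force: [-0.5, 0.5, -2.1]
grip_width: 0.0391
```

```bash
python3 -c "
from h import *
go((.4225,-.313,.2),81.5)"
```

```text
t [-0.3298 -0.0006  0.0703] r [-0.0018  0.0001 -0.0003] | tcp [0.5407 0.0028 0.1992] jaw-az 118 q6 -1.44 w 0.0391 F [-0.5  0.5 -2.1] time 21.425
```

Call:
jog_arm --increments '[{"tx": -0.3298, "ty": 0, "tz": 0.0703, "rx": 0, "ry": 0, "rz": 0, "hand": -1}, {"tx": -0.3298, "ty": 0, "tz": 0.0703, "rx": 0, "ry": 0, "rz": 0, "hand": -1}, {"tx": -0.3298, "ty": 0, "tz": 0.0703, "rx": 0, "ry": 0, "rz": 0, "hand": -1}, {"tx": -0.3298, "ty": 0, "tz": 0.0703, "rx": 0, "ry": 0, "rz": 0, "hand": -1}, {"tx": -0.3298, "ty": 0, "tz": 0.0703, "rx": 0, "ry": 0, "rz": 0, "hand": -1}, {"tx": -0.3298, "ty": 0, "tz": 0.0703, "rx": 0, "ry": 0, "rz": 0, "hand": -1}, {"tx": -0.3298, "ty": 0, "tz": 0.0703, "rx": 0, "ry": 0, "rz": 0, "hand": -1}, {"tx": -0.3298, "ty": 0, "tz": 0.0703, "rx": 0, "ry": 0, "rz": 0, "hand": -1}, {"tx": -0.3298, "ty": 0, "tz": 0.0703, "rx": 0, "ry": 0, "rz": 0, "hand": -1}, {"tx": -0.3298, "ty": 0.04, "tz": 0.0703, "rx": 0, "ry": 0, "rz": 0, "hand": -1}, {"tx": -0.3298, "ty": 0.06, "tz": 0.0703, "rx": 0, "ry": 0, "rz": 0, "hand": -1}, {"tx": -0.3298, "ty": 0.06, "tz": 0.0703, "rx": 0, "ry": 0, "rz": 0, "hand": -1}]'

```text
time_s: 22.92
eef_pos: [0.4229, -0.3114, 0.1391]
tcp_rot: [-0.534, -0.462, 0.462, 0.537]
ft_force: [-0.9, 0.4, -1.5]
grip_width: 0.0392
```

```bash
python3 -c "
from h import *
go((.4225,-.313,.034),81.5)"
```

```text
t [-1.800e-03  1.051e-01 -1.000e-04] r [-0.0029  0.0016  0.0017] | tcp [ 0.4229 -0.3114  0.1391] jaw-az 118 q6 -2.08 w 0.0392 F [-0.9  0.4 -1.5] time 22.925
```

Call:
jog_arm --increments '[{"tx": -0.001, "ty": 0.04, "tz": 0, "rx": 0, "ry": 0, "rz": 0, "hand": -1}, {"tx": -0.001, "ty": 0.08, "tz": 0, "rx": 0, "ry": 0, "rz": 0, "hand": -1}, {"tx": -0.001, "ty": 0.1, "tz": 0, "rx": 0, "ry": 0, "rz": 0, "hand": -1}, {"tx": -0.001, "ty": 0.106, "tz": 0, "rx": 0, "ry": 0, "rz": 0, "hand": -1}, {"tx": -0.001, "ty": 0.106, "tz": 0, "rx": 0, "ry": 0, "rz": 0, "hand": -1}, {"tx": -0.001, "ty": 0.106, "tz": 0, "rx": 0, "ry": 0, "rz": 0, "hand": -1}, {"tx": -0.001, "ty": 0.106, "tz": 0, "rx": 0, "ry": 0, "rz": 0, "hand": -1}]'

```text
time_s: 23.8
eef_pos: [0.4239, -0.3144, 0.0354]
tcp_rot: [0.536, 0.462, -0.461, -0.535]
ft_force: [0.3, -0.0, -0.8]
grip_width: 0.0394
```

```bash
python3 -c "
from h import *
go((.4225,-.313,.0275),81.5)"
```

```text
t [0.0012 0.0079 0.0016] r [ 0.0015  0.0001 -0.0008] | tcp [ 0.4239 -0.3144  0.0354] jaw-az 118 q6 -2.08 w 0.0394 F [ 0.3 -0.  -0.8] time 23.8
```

Call:
jog_arm --increments '[{"tx": 0, "ty": 0.003, "tz": 0, "rx": 0, "ry": 0, "rz": 0, "hand": -1}, {"tx": 0, "ty": 0.005, "tz": 0, "rx": 0, "ry": 0, "rz": 0, "hand": -1}, {"tx": 0, "ty": 0.006, "tz": 0, "rx": 0, "ry": 0, "rz": 0, "hand": -1}, {"tx": 0, "ty": 0.0065, "tz": 0, "rx": 0, "ry": 0, "rz": 0, "hand": -1}, {"tx": 0, "ty": 0.0065, "tz": 0, "rx": 0, "ry": 0, "rz": 0, "hand": -1}]'

```text
time_s: 24.42
eef_pos: [0.4233, -0.314, 0.0279]
tcp_rot: [-0.536, -0.462, 0.462, 0.536]
ft_force: [-0.4, 0.5, -2.0]
grip_width: 0.0393
```

Call:
jog_arm --increments '[{"tx": 0, "ty": 0.0005, "tz": 0, "rx": 0, "ry": 0, "rz": 0, "hand": -1}, {"tx": 0, "ty": 0.001, "tz": 0, "rx": 0, "ry": 0, "rz": 0, "hand": -1}, {"tx": 0, "ty": 0.001, "tz": 0, "rx": 0, "ry": 0, "rz": 0, "hand": -1}]'

```text
time_s: 24.8
eef_pos: [0.4234, -0.3141, 0.0275]
tcp_rot: [0.536, 0.462, -0.462, -0.536]
ft_force: [-1.5, 1.8, 6.0]
grip_width: 0.0393
```

Call:
jog_arm --increments '[{"tx": 0, "ty": 0, "tz": 0, "rx": 0, "ry": 0, "rz": 0, "hand": 0.1}, {"tx": 0, "ty": 0, "tz": 0, "rx": 0, "ry": 0, "rz": 0, "hand": 0.4}, {"tx": 0, "ty": 0, "tz": 0, "rx": 0, "ry": 0, "rz": 0, "hand": 0.4}, {"tx": 0, "ty": 0, "tz": 0, "rx": 0, "ry": 0, "rz": 0, "hand": 0.4}, {"tx": 0, "ty": -0.03, "tz": 0, "rx": 0, "ry": 0, "rz": 0, "hand": 0.4}, {"tx": 0, "ty": -0.08, "tz": 0, "rx": 0, "ry": 0, "rz": 0, "hand": 1}, {"tx": 0, "ty": -0.14, "tz": 0, "rx": 0, "ry": 0, "rz": 0, "hand": 1}, {"tx": 0, "ty": -0.173, "tz": 0, "rx": 0, "ry": 0, "rz": 0, "hand": 1}, {"tx": 0, "ty": -0.173, "tz": 0, "rx": 0, "ry": 0, "rz": 0, "hand": 1}, {"tx": 0, "ty": -0.173, "tz": 0, "rx": 0, "ry": 0, "rz": 0, "hand": 1}]'

```text
time_s: 26.05
eef_pos: [0.4227, -0.3135, 0.199]
tcp_rot: [-0.535, -0.461, 0.462, 0.536]
ft_force: [0.4, -0.6, -0.0]
grip_width: 0.0879
```

```bash
python3 -c "
from h import *
go((.521,.130,.2),90)"
```

```text
t [ 0.4532 -0.0008 -0.0317] r [-0.0012 -0.1483  0.0008] | tcp [ 0.4227 -0.3135  0.199 ] jaw-az 76 q6 -2.08 w 0.0879 F [ 0.4 -0.6 -0. ] time 26.05
```

Call:
jog_arm --increments '[{"tx": 0.453, "ty": 0, "tz": -0.0315, "rx": 0, "ry": 0.288, "rz": 0, "hand": 1}, {"tx": 0.453, "ty": 0, "tz": -0.0315, "rx": 0, "ry": 0.288, "rz": 0, "hand": 1}, {"tx": 0.453, "ty": 0, "tz": -0.0315, "rx": 0, "ry": 0.288, "rz": 0, "hand": 1}, {"tx": 0.453, "ty": 0, "tz": -0.0315, "rx": 0, "ry": 0.288, "rz": 0, "hand": 1}, {"tx": 0.453, "ty": 0, "tz": -0.0315, "rx": 0, "ry": 0.288, "rz": 0, "hand": 1}, {"tx": 0.453, "ty": 0, "tz": -0.0315, "rx": 0, "ry": 0.288, "rz": 0, "hand": 1}, {"tx": 0.453, "ty": 0, "tz": -0.0315, "rx": 0, "ry": 0.288, "rz": 0, "hand": 1}, {"tx": 0.453, "ty": 0, "tz": -0.0315, "rx": 0, "ry": 0.288, "rz": 0, "hand": 1}, {"tx": 0.453, "ty": 0, "tz": -0.0315, "rx": 0, "ry": 0.288, "rz": 0, "hand": 1}, {"tx": 0.453, "ty": 0, "tz": -0.0315, "rx": 0, "ry": 0.288, "rz": 0, "hand": 1}, {"tx": 0.453, "ty": 0, "tz": -0.0315, "rx": 0, "ry": 0.288, "rz": 0, "hand": 1}, {"tx": 0.453, "ty": 0, "tz": -0.0315, "rx": 0, "ry": 0.288, "rz": 0, "hand": 1}]'

```text
time_s: 27.55
eef_pos: [0.5213, 0.1282, 0.2001]
tcp_rot: [0.597, 0.379, -0.379, -0.597]
ft_force: [0.3, -0.9, -0.4]
grip_width: 0.0877
```

```bash
python3 -c "
from h import *
go((.521,.130,.024),65)
s=snapshot('side');cv2.imwrite('pics/s5.png',cv2.resize(s['frame'][130:350,130:350,::-1],None,fx=2.7,fy=2.7))"
```

```text
t [0.0015 0.1761 0.0011] r [ 0.0001 -0.0017 -0.    ] | tcp [0.5213 0.1282 0.2001] jaw-az 51 q6 -0.91 w 0.0877 F [ 0.3 -0.9 -0.4] time 27.55
```

View pics/s5.png

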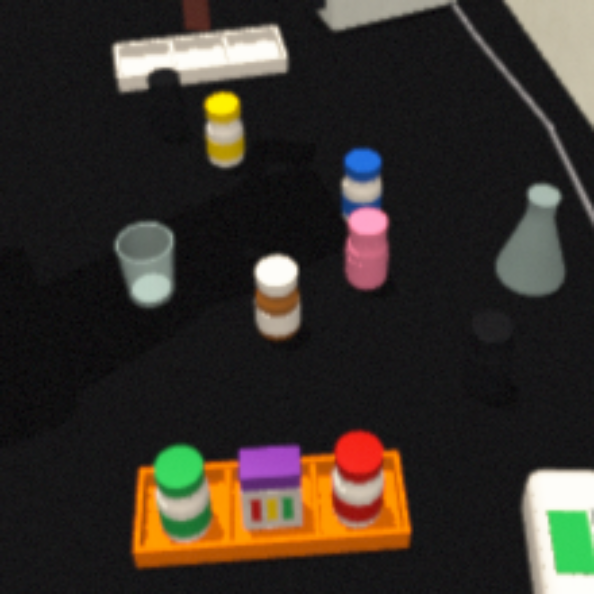

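The orange kit is complete and upright: green (182,490), box (270,490), red (358,480). Yellow is next.

Call:
jog_arm --increments '[{"tx": 0.001, "ty": 0.06, "tz": 0.001, "rx": 0, "ry": 0, "rz": 0, "hand": 1}, {"tx": 0.001, "ty": 0.11, "tz": 0.001, "rx": 0, "ry": 0, "rz": 0, "hand": 1}, {"tx": 0.001, "ty": 0.15, "tz": 0.001, "rx": 0, "ry": 0, "rz": 0, "hand": 1}, {"tx": 0.001, "ty": 0.176, "tz": 0.001, "rx": 0, "ry": 0, "rz": 0, "hand": 1}, {"tx": 0.001, "ty": 0.176, "tz": 0.001, "rx": 0, "ry": 0, "rz": 0, "hand": 1}, {"tx": 0.001, "ty": 0.176, "tz": 0.001, "rx": 0, "ry": 0, "rz": 0, "hand": 1}]'

```text
time_s: 28.35
eef_pos: [0.5216, 0.1306, 0.0249]
tcp_rot: [0.597, 0.38, -0.379, -0.596]
ft_force: [0.5, -0.2, -0.3]
grip_width: 0.0878
```

Call:
jog_arm --increments '[{"tx": 0, "ty": 0, "tz": 0, "rx": 0, "ry": 0, "rz": 0, "hand": -1}, {"tx": 0, "ty": 0, "tz": 0, "rx": 0, "ry": 0, "rz": 0, "hand": -1}, {"tx": 0, "ty": 0, "tz": 0, "rx": 0, "ry": 0, "rz": 0, "hand": -1}, {"tx": 0, "ty": 0, "tz": 0, "rx": 0, "ry": 0, "rz": 0, "hand": -1}, {"tx": 0, "ty": 0, "tz": 0, "rx": 0, "ry": 0, "rz": 0, "hand": -1}, {"tx": 0, "ty": 0, "tz": 0, "rx": 0, "ry": 0, "rz": 0, "hand": -1}, {"tx": 0, "ty": 0, "tz": 0, "rx": 0, "ry": 0, "rz": 0, "hand": -1}]'

```text
time_s: 29.22
eef_pos: [0.5209, 0.1307, 0.024]
tcp_rot: [-0.596, -0.38, 0.38, 0.596]
ft_force: [-0.2, -0.2, 1.8]
grip_width: 0.0394
```

Call:
jog_arm --increments '[{"tx": 0, "ty": -0.03, "tz": 0, "rx": 0, "ry": 0, "rz": 0, "hand": -1}, {"tx": 0, "ty": -0.08, "tz": 0, "rx": 0, "ry": 0, "rz": 0, "hand": -1}, {"tx": 0, "ty": -0.14, "tz": 0, "rx": 0, "ry": 0, "rz": 0, "hand": -1}, {"tx": 0, "ty": -0.177, "tz": 0, "rx": 0, "ry": 0, "rz": 0, "hand": -1}, {"tx": 0, "ty": -0.177, "tz": 0, "rx": 0, "ry": 0, "rz": 0, "hand": -1}, {"tx": 0, "ty": -0.177, "tz": 0, "rx": 0, "ry": 0, "rz": 0, "hand": -1}]'

```text
time_s: 29.98
eef_pos: [0.5201, 0.1305, 0.2]
tcp_rot: [-0.596, -0.379, 0.38, 0.597]
ft_force: [-0.5, -0.1, -1.3]
grip_width: 0.0392
```

```bash
python3 -c "
from h import *
go((.45,.3205,.2),90)"
```

```text
t [0.1426 0.     0.1438] r [-0.0014 -0.4363 -0.0006] | tcp [0.5201 0.1305 0.2   ] jaw-az 55 q6 -0.91 w 0.0392 F [-0.5 -0.1 -1.3] time 29.975
```

Call:
jog_arm --increments '[{"tx": 0.1426, "ty": 0, "tz": 0.1438, "rx": 0, "ry": -0.436, "rz": 0, "hand": -1}, {"tx": 0.1426, "ty": 0, "tz": 0.1438, "rx": 0, "ry": -0.436, "rz": 0, "hand": -1}, {"tx": 0.1426, "ty": 0, "tz": 0.1438, "rx": 0, "ry": -0.436, "rz": 0, "hand": -1}, {"tx": 0.1426, "ty": 0, "tz": 0.1438, "rx": 0, "ry": -0.436, "rz": 0, "hand": -1}, {"tx": 0.1426, "ty": 0, "tz": 0.1438, "rx": 0, "ry": -0.436, "rz": 0, "hand": -1}, {"tx": 0.1426, "ty": 0, "tz": 0.1438, "rx": 0, "ry": -0.436, "rz": 0, "hand": -1}, {"tx": 0.1426, "ty": 0.04, "tz": 0.1438, "rx": 0, "ry": -0.436, "rz": 0, "hand": -1}, {"tx": 0.1426, "ty": 0.08, "tz": 0.1438, "rx": 0, "ry": -0.436, "rz": 0, "hand": -1}, {"tx": 0.1426, "ty": 0.08, "tz": 0.1438, "rx": 0, "ry": -0.436, "rz": 0, "hand": -1}, {"tx": 0.1426, "ty": 0.08, "tz": 0.1438, "rx": 0, "ry": -0.436, "rz": 0, "hand": -1}]'

```text
time_s: 31.22
eef_pos: [0.4518, 0.3202, 0.122]
tcp_rot: [0.501, 0.5, -0.499, -0.5]
ft_force: [1.2, 0.8, -0.6]
grip_width: 0.0395
```

```bash
python3 -c "
from h import *
go((.45,.3205,.034),90)"
```

```text
t [0.0002 0.088  0.0019] r [ 0.0008 -0.0018  0.0005] | tcp [0.4518 0.3202 0.122 ] jaw-az 55 q6 -0.97 w 0.0395 F [ 1.2  0.8 -0.6] time 31.225
```

Call:
jog_arm --increments '[{"tx": 0, "ty": 0.04, "tz": 0.001, "rx": 0, "ry": 0, "rz": 0, "hand": -1}, {"tx": 0, "ty": 0.07, "tz": 0.001, "rx": 0, "ry": 0, "rz": 0, "hand": -1}, {"tx": 0, "ty": 0.085, "tz": 0.001, "rx": 0, "ry": 0, "rz": 0, "hand": -1}, {"tx": 0, "ty": 0.087, "tz": 0.001, "rx": 0, "ry": 0, "rz": 0, "hand": -1}, {"tx": 0, "ty": 0.087, "tz": 0.001, "rx": 0, "ry": 0, "rz": 0, "hand": -1}, {"tx": 0, "ty": 0.087, "tz": 0.001, "rx": 0, "ry": 0, "rz": 0, "hand": -1}]'

```text
time_s: 31.98
eef_pos: [0.4506, 0.3212, 0.0351]
tcp_rot: [0.5, 0.501, -0.499, -0.5]
ft_force: [0.2, -0.5, -1.0]
grip_width: 0.0389
```

```bash
python3 -c "
from h import *
go((.45,.3205,.028),90)"
```

```text
t [-0.0007  0.0071  0.0006] r [ 0.0016 -0.0004  0.0011] | tcp [0.4506 0.3212 0.0351] jaw-az 55 q6 -0.97 w 0.0389 F [ 0.2 -0.5 -1. ] time 31.975
```

Call:
jog_arm --increments '[{"tx": 0, "ty": 0.003, "tz": 0, "rx": 0, "ry": 0, "rz": 0, "hand": -1}, {"tx": 0, "ty": 0.005, "tz": 0, "rx": 0, "ry": 0, "rz": 0, "hand": -1}, {"tx": 0, "ty": 0.006, "tz": 0, "rx": 0, "ry": 0, "rz": 0, "hand": -1}, {"tx": 0, "ty": 0.0065, "tz": 0, "rx": 0, "ry": 0, "rz": 0, "hand": -1}, {"tx": 0, "ty": 0.0065, "tz": 0, "rx": 0, "ry": 0, "rz": 0, "hand": -1}]'

```text
time_s: 32.6
eef_pos: [0.4498, 0.3207, 0.0279]
tcp_rot: [-0.5, -0.5, 0.5, 0.5]
ft_force: [-0.9, -1.7, 6.9]
grip_width: 0.0393
```

Call:
jog_arm --increments '[{"tx": 0, "ty": 0.0005, "tz": 0, "rx": 0, "ry": 0, "rz": 0, "hand": -1}, {"tx": 0, "ty": 0.001, "tz": 0, "rx": 0, "ry": 0, "rz": 0, "hand": -1}, {"tx": 0, "ty": 0.001, "tz": 0, "rx": 0, "ry": 0, "rz": 0, "hand": -1}]'

```text
time_s: 32.98
eef_pos: [0.4498, 0.3207, 0.0279]
tcp_rot: [0.5, 0.5, -0.5, -0.5]
ft_force: [-4.6, -2.4, 17.4]
grip_width: 0.039
```

Call:
jog_arm --increments '[{"tx": 0, "ty": -0.0008, "tz": 0, "rx": 0, "ry": 0, "rz": 0, "hand": -1}, {"tx": 0, "ty": -0.0008, "tz": 0, "rx": 0, "ry": 0, "rz": 0, "hand": 0.1}, {"tx": 0, "ty": -0.0008, "tz": 0, "rx": 0, "ry": 0, "rz": 0, "hand": 0.4}, {"tx": 0, "ty": -0.0008, "tz": 0, "rx": 0, "ry": 0, "rz": 0, "hand": 0.4}, {"tx": 0, "ty": -0.0008, "tz": 0, "rx": 0, "ry": 0, "rz": 0, "hand": 0.4}, {"tx": 0, "ty": -0.03, "tz": 0, "rx": 0, "ry": 0, "rz": 0, "hand": 0.4}, {"tx": 0, "ty": -0.08, "tz": 0, "rx": 0, "ry": 0, "rz": 0, "hand": 1}, {"tx": 0, "ty": -0.14, "tz": 0, "rx": 0, "ry": 0, "rz": 0, "hand": 1}, {"tx": 0, "ty": -0.172, "tz": 0, "rx": 0, "ry": 0, "rz": 0, "hand": 1}, {"tx": 0, "ty": -0.172, "tz": 0, "rx": 0, "ry": 0, "rz": 0, "hand": 1}, {"tx": 0, "ty": -0.172, "tz": 0, "rx": 0, "ry": 0, "rz": 0, "hand": 1}]'

```text
time_s: 34.35
eef_pos: [0.4492, 0.3202, 0.1974]
tcp_rot: [-0.5, -0.499, 0.5, 0.5]
ft_force: [-1.2, -0.8, 0.6]
grip_width: 0.0879
```

```bash
python3 -c "
from h import *
go((.645,.0035,.2),60)"
```

```text
t [-0.3167 -0.0026 -0.1959] r [-0.001   0.5233 -0.0012] | tcp [0.4492 0.3202 0.1974] jaw-az 60 q6 -0.97 w 0.0879 F [-1.2 -0.8  0.6] time 34.35
```

Call:
jog_arm --increments '[{"tx": -0.3167, "ty": 0, "tz": -0.1959, "rx": 0, "ry": 1.222, "rz": 0, "hand": 1}, {"tx": -0.3167, "ty": 0, "tz": -0.1959, "rx": 0, "ry": 1.222, "rz": 0, "hand": 1}, {"tx": -0.3167, "ty": 0, "tz": -0.1959, "rx": 0, "ry": 1.222, "rz": 0, "hand": 1}, {"tx": -0.3167, "ty": 0, "tz": -0.1959, "rx": 0, "ry": 1.222, "rz": 0, "hand": 1}, {"tx": -0.3167, "ty": 0, "tz": -0.1959, "rx": 0, "ry": 1.222, "rz": 0, "hand": 1}, {"tx": -0.3167, "ty": 0, "tz": -0.1959, "rx": 0, "ry": 1.222, "rz": 0, "hand": 1}, {"tx": -0.3167, "ty": 0, "tz": -0.1959, "rx": 0, "ry": 1.222, "rz": 0, "hand": 1}, {"tx": -0.3167, "ty": 0, "tz": -0.1959, "rx": 0, "ry": 1.222, "rz": 0, "hand": 1}, {"tx": -0.3167, "ty": 0, "tz": -0.1959, "rx": 0, "ry": 1.222, "rz": 0, "hand": 1}, {"tx": -0.3167, "ty": 0, "tz": -0.1959, "rx": 0, "ry": 1.222, "rz": 0, "hand": 1}, {"tx": -0.3167, "ty": 0, "tz": -0.1959, "rx": 0, "ry": 1.222, "rz": 0, "hand": 1}, {"tx": -0.3167, "ty": 0, "tz": -0.1959, "rx": 0, "ry": 1.222, "rz": 0, "hand": 1}]'

```text
time_s: 35.85
eef_pos: [0.6456, 0.0043, 0.1986]
tcp_rot: [0.696, 0.123, -0.123, -0.696]
ft_force: [-0.3, 0.6, -0.5]
grip_width: 0.0879
```

```bash
python3 -c "
from h import *
go((.645,.0035,.024),20)
s=snapshot('side');cv2.imwrite('pics/s6.png',cv2.resize(s['frame'][120:320,150:350,::-1],None,fx=3,fy=3))"
```

```text
t [-0.0008  0.1746 -0.0005] r [0.0001 0.0003 0.0002] | tcp [0.6456 0.0043 0.1986] jaw-az 20 q6 -0.36 w 0.0879 F [-0.3  0.6 -0.5] time 35.85
```

View pics/s6.png

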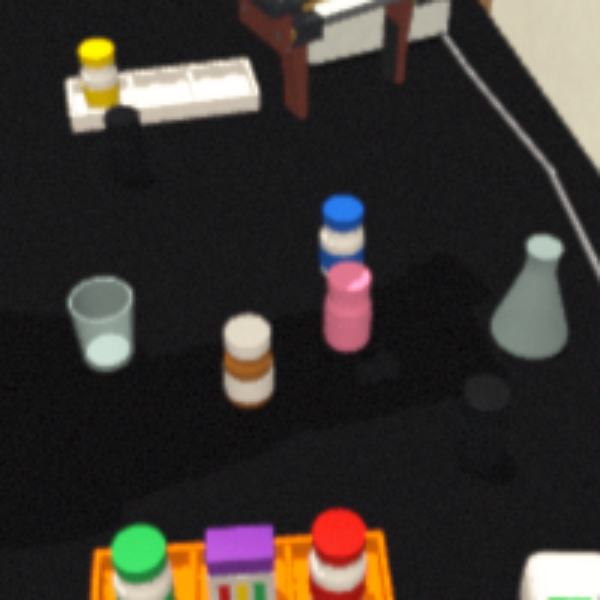

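Yellow stands in the white tray's near cell (98,75). Blue is next.

Call:
jog_arm --increments '[{"tx": 0, "ty": 0.06, "tz": 0, "rx": 0, "ry": 0, "rz": 0, "hand": 1}, {"tx": 0, "ty": 0.11, "tz": 0, "rx": 0, "ry": 0, "rz": 0, "hand": 1}, {"tx": 0, "ty": 0.15, "tz": 0, "rx": 0, "ry": 0, "rz": 0, "hand": 1}, {"tx": 0, "ty": 0.175, "tz": 0, "rx": 0, "ry": 0, "rz": 0, "hand": 1}, {"tx": 0, "ty": 0.175, "tz": 0, "rx": 0, "ry": 0, "rz": 0, "hand": 1}, {"tx": 0, "ty": 0.175, "tz": 0, "rx": 0, "ry": 0, "rz": 0, "hand": 1}]'

```text
time_s: 36.65
eef_pos: [0.6465, 0.0039, 0.0245]
tcp_rot: [0.696, 0.123, -0.122, -0.696]
ft_force: [0.8, -0.0, 0.3]
grip_width: 0.0882
```

Call:
jog_arm --increments '[{"tx": 0, "ty": 0, "tz": 0, "rx": 0, "ry": 0, "rz": 0, "hand": -1}, {"tx": 0, "ty": 0, "tz": 0, "rx": 0, "ry": 0, "rz": 0, "hand": -1}, {"tx": 0, "ty": 0, "tz": 0, "rx": 0, "ry": 0, "rz": 0, "hand": -1}, {"tx": 0, "ty": 0, "tz": 0, "rx": 0, "ry": 0, "rz": 0, "hand": -1}, {"tx": 0, "ty": 0, "tz": 0, "rx": 0, "ry": 0, "rz": 0, "hand": -1}, {"tx": 0, "ty": 0, "tz": 0, "rx": 0, "ry": 0, "rz": 0, "hand": -1}, {"tx": 0, "ty": 0, "tz": 0, "rx": 0, "ry": 0, "rz": 0, "hand": -1}]'

```text
time_s: 37.52
eef_pos: [0.6458, 0.004, 0.0235]
tcp_rot: [0.696, 0.123, -0.122, -0.696]
ft_force: [0.5, 0.4, 0.2]
grip_width: 0.0393
```

Call:
jog_arm --increments '[{"tx": 0, "ty": -0.03, "tz": 0, "rx": 0, "ry": 0, "rz": 0, "hand": -1}, {"tx": 0, "ty": -0.08, "tz": 0, "rx": 0, "ry": 0, "rz": 0, "hand": -1}, {"tx": 0, "ty": -0.14, "tz": 0, "rx": 0, "ry": 0, "rz": 0, "hand": -1}, {"tx": 0, "ty": -0.177, "tz": 0, "rx": 0, "ry": 0, "rz": 0, "hand": -1}, {"tx": 0, "ty": -0.177, "tz": 0, "rx": 0, "ry": 0, "rz": 0, "hand": -1}, {"tx": 0, "ty": -0.177, "tz": 0, "rx": 0, "ry": 0, "rz": 0, "hand": -1}]'

```text
time_s: 38.28
eef_pos: [0.6445, 0.0039, 0.199]
tcp_rot: [-0.696, -0.122, 0.123, 0.697]
ft_force: [-0.7, 1.0, -1.8]
grip_width: 0.039
```

```bash
python3 -c "
from h import *
go((.586,.3203,.2),90)"
```

```text
t [ 0.053  -0.0009  0.3173] r [-0.002  -1.2223 -0.0014] | tcp [0.6445 0.0039 0.199 ] jaw-az 61 q6 -0.36 w 0.039 F [-0.7  1.  -1.8] time 38.275
```

Call:
jog_arm --increments '[{"tx": 0.053, "ty": 0, "tz": 0.3173, "rx": 0, "ry": -1.222, "rz": 0, "hand": -1}, {"tx": 0.053, "ty": 0, "tz": 0.3173, "rx": 0, "ry": -1.222, "rz": 0, "hand": -1}, {"tx": 0.053, "ty": 0, "tz": 0.3173, "rx": 0, "ry": -1.222, "rz": 0, "hand": -1}, {"tx": 0.053, "ty": 0, "tz": 0.3173, "rx": 0, "ry": -1.222, "rz": 0, "hand": -1}, {"tx": 0.053, "ty": 0, "tz": 0.3173, "rx": 0, "ry": -1.222, "rz": 0, "hand": -1}, {"tx": 0.053, "ty": 0, "tz": 0.3173, "rx": 0, "ry": -1.222, "rz": 0, "hand": -1}, {"tx": 0.053, "ty": 0, "tz": 0.3173, "rx": 0, "ry": -1.222, "rz": 0, "hand": -1}, {"tx": 0.053, "ty": 0, "tz": 0.3173, "rx": 0, "ry": -1.222, "rz": 0, "hand": -1}, {"tx": 0.053, "ty": 0, "tz": 0.3173, "rx": 0, "ry": -1.222, "rz": 0, "hand": -1}, {"tx": 0.053, "ty": 0, "tz": 0.3173, "rx": 0, "ry": -1.222, "rz": 0, "hand": -1}, {"tx": 0.053, "ty": 0.03, "tz": 0.3173, "rx": 0, "ry": -1.222, "rz": 0, "hand": -1}, {"tx": 0.053, "ty": 0.03, "tz": 0.3173, "rx": 0, "ry": -1.222, "rz": 0, "hand": -1}]'

```text
time_s: 39.78
eef_pos: [0.5857, 0.3191, 0.1683]
tcp_rot: [-0.5, -0.498, 0.501, 0.501]
ft_force: [0.8, 0.1, -1.2]
grip_width: 0.0391
```

```bash
python3 -c "
from h import *
go((.586,.3203,.034),90)
s=snapshot('side');cv2.imwrite('pics/s7.png',cv2.resize(s['frame'][60:260,150:350,::-1],None,fx=3,fy=3))"
```

```text
t [ 0.0014  0.1343 -0.0009] r [-0.0041 -0.0014 -0.0021] | tcp [0.5857 0.3191 0.1683] jaw-az 61 q6 -1.09 w 0.0391 F [ 0.8  0.1 -1.2] time 39.775
```

View pics/s7.png

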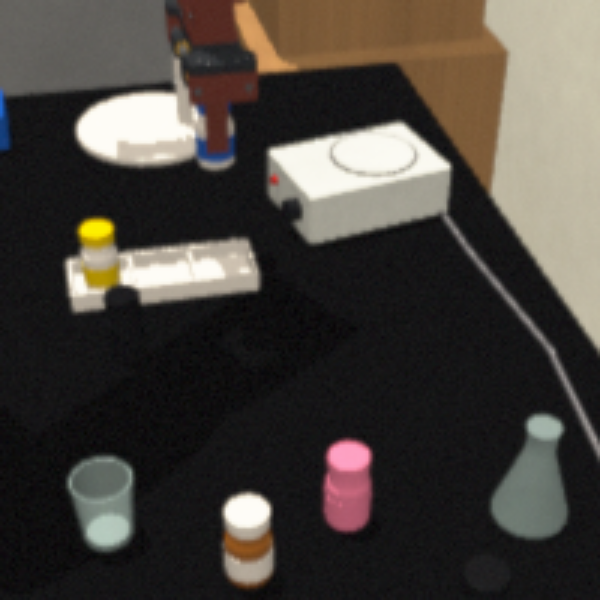

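The blue bottle is held upright above the far cell, and the hot plate is low and to the side. I'll descend.

Call:
jog_arm --increments '[{"tx": 0, "ty": 0.04, "tz": 0, "rx": 0, "ry": 0, "rz": 0, "hand": -1}, {"tx": 0, "ty": 0.09, "tz": 0, "rx": 0, "ry": 0, "rz": 0, "hand": -1}, {"tx": 0, "ty": 0.12, "tz": 0, "rx": 0, "ry": 0, "rz": 0, "hand": -1}, {"tx": 0, "ty": 0.134, "tz": 0, "rx": 0, "ry": 0, "rz": 0, "hand": -1}, {"tx": 0, "ty": 0.134, "tz": 0, "rx": 0, "ry": 0, "rz": 0, "hand": -1}, {"tx": 0, "ty": 0.134, "tz": 0, "rx": 0, "ry": 0, "rz": 0, "hand": -1}]'

```text
time_s: 40.58
eef_pos: [0.5883, 0.3209, 0.0382]
tcp_rot: [0.5, 0.501, -0.499, -0.5]
ft_force: [1.2, 0.1, -0.4]
grip_width: 0.0392
```

```bash
python3 -c "
from h import *
go((.586,.3203,.0275),90)"
```

```text
t [-0.0006  0.0107  0.0023] r [ 0.0024 -0.0004  0.0013] | tcp [0.5883 0.3209 0.0382] jaw-az 61 q6 -1.09 w 0.0392 F [ 1.2  0.1 -0.4] time 40.575
```

Call:
jog_arm --increments '[{"tx": 0, "ty": 0.003, "tz": 0, "rx": 0, "ry": 0, "rz": 0, "hand": -1}, {"tx": 0, "ty": 0.006, "tz": 0, "rx": 0, "ry": 0, "rz": 0, "hand": -1}, {"tx": 0, "ty": 0.008, "tz": 0, "rx": 0, "ry": 0, "rz": 0, "hand": -1}, {"tx": 0, "ty": 0.009, "tz": 0, "rx": 0, "ry": 0, "rz": 0, "hand": -1}, {"tx": 0, "ty": 0.009, "tz": 0, "rx": 0, "ry": 0, "rz": 0, "hand": -1}, {"tx": 0, "ty": 0.009, "tz": 0, "rx": 0, "ry": 0, "rz": 0, "hand": -1}]'

```text
time_s: 41.32
eef_pos: [0.5871, 0.3202, 0.0276]
tcp_rot: [-0.5, -0.5, 0.5, 0.5]
ft_force: [-0.5, -0.5, 1.2]
grip_width: 0.0392
```

Call:
jog_arm --increments '[{"tx": 0, "ty": 0.0004, "tz": 0, "rx": 0, "ry": 0, "rz": 0, "hand": -1}, {"tx": 0, "ty": 0.0006, "tz": 0, "rx": 0, "ry": 0, "rz": 0, "hand": -1}]'

```text
time_s: 41.58
eef_pos: [0.5872, 0.3202, 0.0275]
tcp_rot: [0.5, 0.5, -0.5, -0.5]
ft_force: [-2.0, -2.0, 7.2]
grip_width: 0.0391
```

Call:
jog_arm --increments '[{"tx": 0, "ty": 0, "tz": 0, "rx": 0, "ry": 0, "rz": 0, "hand": 0.1}, {"tx": 0, "ty": 0, "tz": 0, "rx": 0, "ry": 0, "rz": 0, "hand": 0.4}, {"tx": 0, "ty": 0, "tz": 0, "rx": 0, "ry": 0, "rz": 0, "hand": 0.4}, {"tx": 0, "ty": 0, "tz": 0, "rx": 0, "ry": 0, "rz": 0, "hand": 0.4}, {"tx": 0, "ty": -0.03, "tz": 0, "rx": 0, "ry": 0, "rz": 0, "hand": 0.4}, {"tx": 0, "ty": -0.08, "tz": 0, "rx": 0, "ry": 0, "rz": 0, "hand": 0.4}, {"tx": 0, "ty": -0.14, "tz": 0, "rx": 0, "ry": 0, "rz": 0, "hand": 0.4}, {"tx": 0, "ty": -0.173, "tz": 0, "rx": 0, "ry": 0, "rz": 0, "hand": 0.4}, {"tx": 0, "ty": -0.173, "tz": 0, "rx": 0, "ry": 0, "rz": 0, "hand": 0.4}]'

```text
time_s: 42.7
eef_pos: [0.5888, 0.3212, 0.2034]
tcp_rot: [0.501, 0.502, -0.498, -0.499]
ft_force: [0.6, -0.0, -0.2]
grip_width: 0.0615
```

Call:
jog_arm --increments '[{"tx": -0.3, "ty": -0.05, "tz": 0.05, "rx": 0, "ry": 0, "rz": 0, "hand": 0.4}, {"tx": -0.3, "ty": -0.05, "tz": 0.05, "rx": 0, "ry": 0, "rz": 0, "hand": 0.4}, {"tx": -0.3, "ty": -0.05, "tz": 0.05, "rx": 0, "ry": 0, "rz": 0, "hand": 0.4}, {"tx": -0.3, "ty": -0.05, "tz": 0.05, "rx": 0, "ry": 0, "rz": 0, "hand": 0.4}, {"tx": -0.3, "ty": -0.05, "tz": 0.05, "rx": 0, "ry": 0, "rz": 0, "hand": 0.4}, {"tx": -0.3, "ty": -0.05, "tz": 0.05, "rx": 0, "ry": 0, "rz": 0, "hand": 0.4}, {"tx": -0.3, "ty": -0.05, "tz": 0.05, "rx": 0, "ry": 0, "rz": 0, "hand": 0.4}, {"tx": -0.3, "ty": -0.05, "tz": 0.05, "rx": 0, "ry": 0, "rz": 0, "hand": 0.4}]'

```text
time_s: 43.7
eef_pos: [0.5368, 0.0215, 0.249]
tcp_rot: [-0.499, -0.5, 0.501, 0.5]
ft_force: [0.2, -0.4, -0.3]
grip_width: 0.0614
```

```bash
python3 - <<'E'
from h import *
for n in("top","side"):
    s=snapshot(n);cv2.imwrite(f"pics/{n}9.png",s["frame"][:,:,::-1])
    if n=="top":
        R0={"red":(370,180,430,300),"green":(370,180,430,300),"yellow":(95,170,155,300),"blue":(95,170,155,300)}
        for c in R0:
            m=mask(s["frame"],c,R0[c]); print(c,m.sum(),np.round(plane(s,*cen(m),.076),4) if m.any() else None)
E
```

```text
red 280 [ 0.5531 -0.3275  0.076 ]
green 250 [ 0.4237 -0.3115  0.076 ]
yellow 260 [0.4504 0.3174 0.076 ]
blue 222 [0.5855 0.3192 0.076 ]
```

View pics/top9.png

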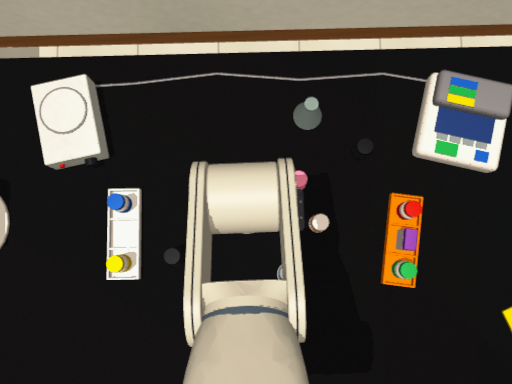

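View pics/side9.png

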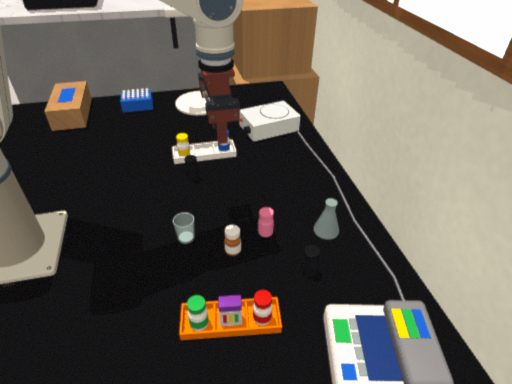

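The top view shows blue (120,203) and yellow (117,263) in the white tray's end cells with its middle empty, and red, box and green in the orange tray. The bystanders show in the side view at the same pixels as at the start, so I'm signing off.

```bash
python3 -c "
from station import *
sign_off()"
```

```text
the job is handed in; nothing more can be done
```

Both kits are made up and handed in at about 44 s of robot time, well under the 115 s limit.

- **Orange tray:** the strip box is in the middle cell, with red in the far end cell and green in the near one.
- **White tray:** yellow is in the near end cell and blue in the far one; the middle cell is empty.

**How they were set down:** I placed them in the order box, red, green, yellow, blue. Each was lowered to floor contact before release, at 6–9 N for four of them. Yellow reached about 17 N, so I backed off a little before letting go.

**Last checks:** in the final pictures everything shows upright in the right cell. The cap positions measured from above are within about 3 mm of their cell centres, except red, which reads about 7 mm off. Part of that may be its cap side and band showing in the colour mask. The amber bottle, beaker, flask and look-alikes appear unmoved and the arm was clear, raised over the bench between the trays. The arm hid part of the beaker and amber bottle from above and the blue cap from the side, so each of those was checked mainly in the other view.

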